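# Press a bracket's captive pin home in bench-mounted locking pliers

### The job

Stand the bracket whose pin still sticks out between the open pads of the locking pliers, let go of it, and press its pin fully home by closing the handles until they lock over centre and stay shut by themselves. Then pull the release lever so that the handles spring open, and stand the finished bracket upright in the empty compartment of the steel tray. Do not knock the bracket over, and leave everything else where it is.

Things in the scene. Friction and masses are not known exactly. Their poses are not given: they have to be found in the camera images.
- pliers: Steel locking C-clamp pliers, 330 mm long, lying flat, bolted to the bench by a 10 mm base plate (x -140 to 25, y +-31 mm). Origin on the bench under the main pivot; x points to the jaws, -x to the handles, z up. Fixed jaw and fixed handle on the -y side, moving jaw and moving handle on the +y side. Jaw arms bow out to |y| = 65 mm (moving one 80 mm when open), 37 to 53 mm above the bench.
- pads_mid (a point): Halfway between the two open pads (20 mm round, facing each other along the pliers' y), 45 mm above the bench, at x = 90, y = 5 mm of the pliers. Below the arms is bare bench, open towards +x: a foot wider than the gap goes in from there. Fixed pad's face 15 mm to the -y side, open moving pad's 16 mm to the +y side. Closing pushes what is there against the fixed pad; locked, the pads are 10 mm apart (moving pad is sprung).
- squeeze_point (a point): Place to squeeze: x = -85, y = 0 mm of the pliers, 45 mm above the bench. Handles are bars 13 mm thick, 35 to 55 mm above the bench. Fixed handle: along x to x = -136 mm, outer face at y = -19.5 mm. Moving handle: 142 mm long from the pivot; open it slants 0.32 rad out to +y, outer face here at y = +49 mm; locked it is parallel to the fixed one, outer face at y = +19.5 mm.
- handle (a joint): Moving handle, rad: 0 open (spring-held), 0.32 closed to its stop and locked. Over centre at 0.26: beyond that it snaps shut and stays. With a pin to press, closing takes about 20 N at squeeze_point; held open by a light spring.
- lever (a joint): Release lever, rad: 0 at rest (sprung back), up to 0.62 pulled. It turns about a vertical axis at x = -138, y = 0 mm of the pliers; its tail swings to the fixed-handle (-y) side as the value grows. The locked handle springs open at 0.4 to 0.5; pulling takes about 5 N at the paddle.
- lever_paddle (a point): Centre of the release lever's paddle (24 mm along the lever, 9 mm thick, 30 mm high, 33 to 63 mm above the bench), 62 mm behind the lever's pivot, so at x = -200, y = 0 mm of the pliers at rest, beyond both handle ends; free on both sides.
- bracket_mid (a point): The bracket to finish: aluminium inverted T, 0.14 kg; foot 50 (x) x 60 (y) x 6 mm, upright web 50 long (x), 8 thick (y), top 85 mm above the underside. This point: middle of the web, 45 mm above the underside, on the axis of its captive steel pin. z up. The pin's head (14 mm round, 3 mm thick) is on the -y side; its outer face is 9 mm off the web, 3 mm when home.
- pin (a joint): Captive pin, m: 0 standing proud, 0.006 fully home (head against the web). It slides stiffly (6 N) and stays where pressed.
- tray: Fixed shallow steel tray, 190 (x) x 120 (y) x 30 mm high, walls and floor 4 mm, parted by a 4 mm wall at x = 0 into two compartments about 90 x 112 mm. Origin: centre of its underside.
- tray_free (a point): Centre of the floor (4 mm above the bench) of the tray's empty compartment, at x = -46 mm of the tray.
- done_bracket_mid (a point): Finished bracket of the same size and shape, pin already home, standing in the tray's other compartment (x = +46 mm); same point as bracket_mid. Leave it.
- plain_bracket_mid (a point): Look-alike bracket of the same size with no pin, standing on the bench; same point as bracket_mid. Leave it.
- control_unit: Black finned engine control unit 120 x 150 x 40 mm with two plugs on its -x side. Origin: centre of its underside. Leave it.
- tin: Upright tin, 64 mm in diameter, 130 mm high. Origin: centre of its underside. Leave it.
- spanner: Steel spanner lying on the bench, under 15 mm high. Leave it.
- screwdriver: Screwdriver lying on the bench, under 35 mm high. Leave it.
- socket: Steel socket standing on end, 24 mm in diameter, 38 mm high. Leave it.
- bolt: Bolt standing on its head, 26 mm in diameter, 50 mm high. Leave it.
Things that resemble listed ones, but are neither listed nor needed, are in the scene too. Leave any brown look-alike of the tray alone.

How it is judged:
On the way, in this order (a step that is already met when the one before it is completed fails the run):
1. the bracket stands upright between the open pads, let go, its pin still proud (horizontal distance between bracket_mid and pads_mid below 0.02 m and angle between bracket_mid's own z axis and vertical below 0.12 rad and height (world z) of bracket_mid below 0.049 m and value of joint handle below 0.05 rad and value of joint pin below 0.002 m and contact force between the fingers and bracket below 0.1 N), for 0.2 s.
2. the handles are locked over centre and stay so untouched, with the pin pressed home between the pads (value of joint handle above 0.3 rad and value of joint pin above 0.005 m and horizontal distance between bracket_mid and pads_mid below 0.02 m and contact force between the fingers and pliers below 0.3 N), for 0.2 s.
3. the release lever is pulled (value of joint lever above 0.2 rad).
4. the handles have sprung open (value of joint handle below 0.05 rad), for 0.1 s.
At the end, for the whole second after the job is handed in: The bracket stands upright (within 0.12 rad) on the floor of the tray's empty compartment, its foot inside the walls, its pin pressed home (at least 5 of 6 mm); the pliers' handles are open (under 0.05 rad) and the release lever is back at rest (under 0.1 rad) (x of bracket_mid in the frame of tray between -0.078 and -0.016 m and y of bracket_mid in the frame of tray between -0.045 and 0.045 m and height (world z) of bracket_mid between 0.044 and 0.054 m and angle between bracket_mid's own z axis and vertical below 0.12 rad and value of joint pin above 0.005 m and value of joint handle below 0.05 rad and value of joint lever below 0.1 rad); the robot touches nothing.
It fails at once if another bracket, a tool or another bystander is displaced by more than 30 mm (distance of any of plain_bracket_mid, done_bracket_mid, control_unit, tin, spanner, screwdriver, socket, bolt from where it was at the start of the episode above 0.03 m).
It fails at once if the bracket is tipped over (more than 0.6 rad) (angle between bracket_mid's own z axis and vertical above 0.6 rad).
It also fails if it takes over 72 s, if anything falls off the work surface, if the arm or the gripper's body presses on something with over 40 N, if the wrist force passes 120 N, or if a joint passes its speed limit or range.

### The arm

A 6-joint arm with a two-finger parallel gripper is mounted at the origin on the work surface. World frame = base frame: x ahead of the robot, y to its left, z up, the work surface at z = 0. Lengths are in m, angles in rad, forces in N, time in s.
With the tool pointing down it reaches from about 0.225 to 0.875 m from the base axis. Payload 3.4 kg.
Tool frame: the origin (TCP) lies between the finger pads; the fingertips stand 25 mm ahead of it and the grasp point (between the pads) lies 6 mm ahead of it; z points along the fingers, y is the line along which they close (so a half turn about z gives the same grasp; the last joint's range is limited). The gripper opens to 85 mm and grips with 20 to 120 N. Pads are 22 mm wide; open, the fingers measure 114 mm over their backs; the gripper's body (76 mm by 85 mm) begins 54 mm behind the grasp point. The pads swing forward as they close: fully open they stand 13 mm farther back than shut.
Start: joints at [-0.121, 0.276, 1.505, -0, 1.361, -0.121], TCP at [0.575, -0, 0.23] pointing down, gripper open.
Joint ranges: [-2.89, 2.89], [-0.75, 2.08], [0.22, 2.7], [-1.18, 4.32], [0.11, 2.71], [-2.7, 2.7]. Speed limits (rad/s): [2.57, 2.57, 3.14, 3.14, 3.14, 3.14].

### API

Orientations are given as a unit quaternion [w, x, y, z].
In Python, from rig import manip, cams, ticket gives the robot as it stands.
- The arm moves only by the tool step_arm, never from a script. Its argument "increments" is a list of rows, each an object with "dp": the shift along the world's x, y, z each as a share of 0.2 m, from -1 to 1, a list of three; "yaw": the turn about the world's z as a share of 0.15 rad, from -1 to 1; "grip": the opening, from 0 (shut) to 1 (fully open). In form: [{"dp": [tx, ty, tz], "yaw": yaw, "grip": grip}, ...]. A call has 1 to 5 rows; each row shifts and turns the commanded pose from where the row before left it; what a row does not reach is not made up. A row lasts 1/8 s, in which the tool goes at most 62.5 mm and 10.7 degrees, less where a joint would pass 70% of its speed; a pose out of reach is approached as far as the arm can. A call with a number of a shift or a turn outside -1 to 1 is refused whole. A call with a gripper value outside its range is refused whole. The fingers move at their own pace and stop on an object; "squeeze" is the grip in N (left out, the last holds). Time passes only in rows, so rows that do not move let the fingers close. It gives the time, the measured TCP pose, the force, the opening and the grip force at its end, in the units of the state.
- manip.get_state(): the state, without advancing time (a new reading comes with each control period).
- cams.get_image(name): name is "scene" or "side" or "wrist"; returns the picture (400x640x3 uint8, blue, green, red); there is no depth.
- cams.get_calibration(name): a dict with "fx", "fy", "cx", "cy" (pixels), "extrinsics" (4x4, takes a point from camera to world coordinates). Camera axes: x right, y up, looking along -z (the intrinsics and any distortion apply to the point x, -y, -z); pixel columns grow to the right and rows downward; lengths in m; the calibration is good to about 2 mm. A picture is of the moment at which its call begins: read the wrist's pose just before it. get_calibration takes no time and is no camera call; for the wrist camera it gives the pose at the moment of the call.
- ticket.sign_off(): hands the job in; it is judged then, once.
The state is a dict: "clock": time; "qpos": joint angles; "qd": joint speeds; "effort": joint torques, N m; "position": TCP position; "ee_rot": TCP orientation; "contact_force": force on the tool from outside, world axes, zero at the start; "moment": the same for the moment, N m; "width": finger opening in m; "gripper_force": force on a finger pad.
Only numpy, scipy, OpenCV 4.12 (cv2) and the standard library are available. Lean on these libraries where they do the work, as an engineer would, in place of code of your own. Each camera call takes 0.05 s, during which the arm holds its last target. There are 200 camera calls.

## Working session

There is one attempt and no reset: what is moved stays moved. The work goes in short steps, Python scripts to look and compute and a tool call to move; the robot and the scene stay as the last step left them, time stands still between calls to the robot, and variables do not carry over. Pictures are saved under pics/ and viewed, at most 10 in all, crops included, and the job is handed in when it is done.

Besides the shell and the picture viewer there is one more tool, called after ">>>" as a command line: name --argument value ..., lists and objects as JSON in quotes. step_arm: Moves the arm, as the interface text tells. Shift numbers are shares of 0.2 m and turn numbers shares of 0.15 rad, none past 1 either way. Its arguments: {"type":"object","properties":{"increments":{"type":"array"},"squeeze":{"type":"number"}},"required":["increments"]}

```bash
mkdir -p pics; ls; python3 - <<'E'
from rig import manip,cams,ticket
import cv2,json,numpy as np
for n in("scene","side"):
    c=cams.get_calibration(n); print(n,{k:np.round(np.array(v),4).tolist() for k,v in c.items()})
    cv2.imwrite(f"pics/{n}0.png",cams.get_image(n))
print(manip.get_state())
E
```

```text
pics
scene {'fx': 385.6916, 'fy': 385.6916, 'cx': 321.6239, 'cy': 195.8592, 'extrinsics': [[0.0288, -0.642, 0.7661, 1.332], [0.9996, 0.0149, -0.0251, -0.0993], [0.0047, 0.7665, 0.6422, 0.7248], [0.0, 0.0, 0.0, 1.0]]}
side {'fx': 364.1101, 'fy': 364.1101, 'cx': 319.3816, 'cy': 196.732, 'extrinsics': [[0.7427, 0.4274, -0.5155, -0.0464], [-0.6694, 0.4926, -0.5561, -0.6582], [0.0163, 0.7581, 0.6519, 0.7778], [0.0, 0.0, 0.0, 1.0]]}
{'clock': 0.1, 'qpos': array([-1.20995228e-01,  2.76485656e-01,  1.50597314e+00, -1.29656784e-05,
        1.36072289e+00, -1.20982631e-01]), 'qd': array([-0.00034674,  0.00218103, -0.00285867, -0.00135732, -0.00130756,
       -0.00048245]), 'effort': array([ 1.55745878e-03, -4.17697620e+01, -2.46405226e+01, -1.74112388e-04,
        5.80947395e-03,  2.85749664e-07]), 'position': array([5.74530920e-01, 4.97121347e-05, 2.28865823e-01]), 'ee_rot': array([-6.21598528e-04,  7.07110052e-01,  7.07103064e-01, -4.94884496e-04]), 'contact_force': array([ 0.04727009,  0.75373067, -0.5469689 ]), 'moment': array([-0.04064424, -0.02714698,  0.00685839]), 'gripper_force': 0.0, 'width': 0.08564564912055528}
```

View pics/scene0.png

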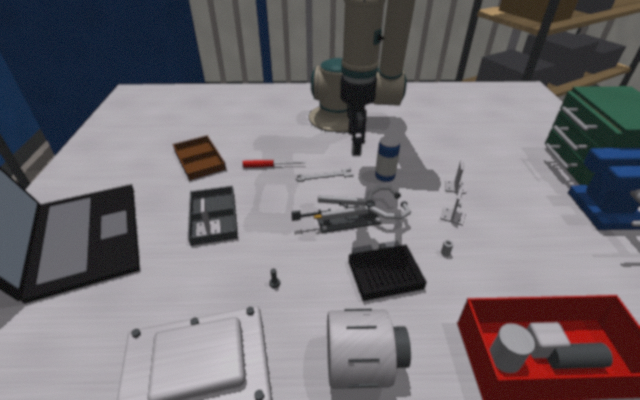

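View pics/side0.png

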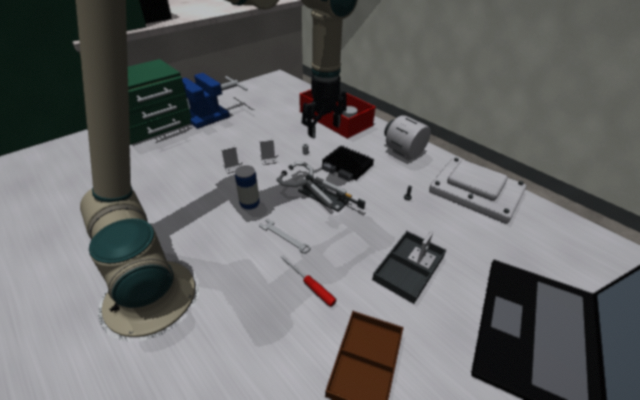

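The scene view shows the pliers around (360,212), jaws on the right, and the tray at (213,215). The two brackets are at (458,180) and (457,212); in the side view they are at (231,157) and (267,150). I'll zoom in next.

```bash
cat >h.py <<'E'
import numpy as np,cv2
from rig import manip,cams
def ray(n,px,c=None):
    c=c or cams.get_calibration(n);E=np.array(c["extrinsics"])
    d=E[:3,:3]@[(px[0]-c["cx"])/c["fx"],-(px[1]-c["cy"])/c["fy"],-1];return E[:3,3],d/np.linalg.norm(d)
def plane(n,px,z,c=None):
    o,d=ray(n,px,c);return o+d*(z-o[2])/d[2]
def proj(n,p,c=None):
    c=c or cams.get_calibration(n);E=np.array(c["extrinsics"]);q=E[:3,:3].T@(np.asarray(p)-E[:3,3])
    return np.array([c["cx"]+c["fx"]*q[0]/-q[2],c["cy"]-c["fy"]*q[1]/-q[2]])
def tri(a,b):
    (o,d),(p,e)=a,b;t=np.linalg.lstsq(np.c_[d,-e],p-o,rcond=None)[0]
    x,y=o+d*t[0],p+e*t[1];return (x+y)/2,np.linalg.norm(x-y)
E
python3 - <<'E'
import cv2,numpy as np
a=cv2.imread("pics/scene0.png")[150:260,280:480];b=cv2.imread("pics/side0.png")[130:230,210:380]
a=cv2.resize(a,(800,440),interpolation=cv2.INTER_CUBIC);cv2.imwrite("pics/c1.png",a)
b=cv2.resize(b,None,fx=4.7,fy=4.7,interpolation=cv2.INTER_CUBIC);cv2.imwrite("pics/c2.png",b)
E
```

```text
(no output)
```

View pics/c1.png

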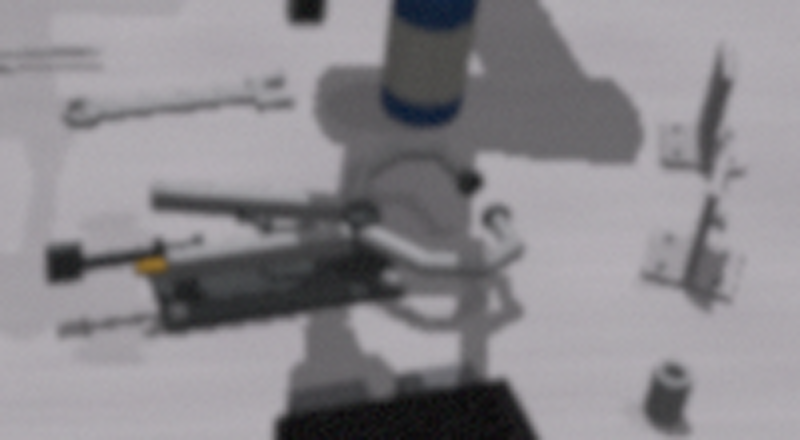

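View pics/c2.png

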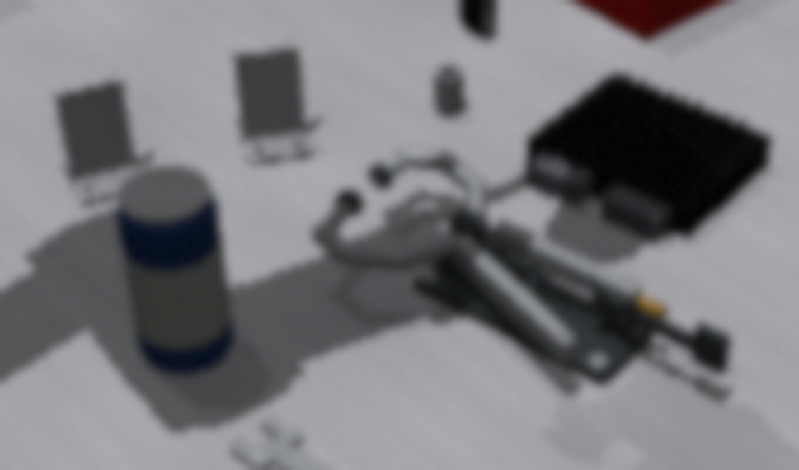

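```bash
python3 - <<'E'
from h import *
np.set_printoptions(precision=4,suppress=True)
S=lambda u,v:(280+u/4,150+v/4)
D=lambda u,v:(210+u/4.7,130+v/4.7)
def T(n,a,b): print(n,*tri(ray("scene",S(*a)),ray("side",D(*b))))
T("paddle",(64,263),(710,345)); T("movpad",(470,182),(350,202))
T("far bracket top",(726,48),(92,91)); T("near top",(708,203),(267,53))
T("socket top",(673,370),(450,73))
print("fixed pad side z.045",plane("side",D(380,175),.045),"mov",plane("side",D(350,202),.045),plane("scene",S(470,182),.045))
print("paddle",plane("scene",S(64,263),.048),plane("side",D(710,345),.048))
print("web bottoms far", plane("side",D(72,178),.006),plane("side",D(132,162),.006),"top",plane("side",D(58,96),.085),plane("side",D(122,85),.085))
print("near", plane("side",D(244,138),.006),plane("side",D(303,130),.006),"top",plane("side",D(236,55),.085),plane("side",D(297,50),.085))
print("tin top",plane("side",D(167,193),.13))
c=cams.get_calibration("wrist");E=np.array(c["extrinsics"]);print(c["fx"],c["cx"],c["cy"]);print(E, manip.get_state()["position"])
# tray dark contour
im=cv2.imread("pics/scene0.png");
cv2.imwrite("pics/c3.png",np.vstack([cv2.resize(im[175:255,170:250],(560,560),interpolation=3)]))
E
```

```text
paddle [ 0.6041 -0.1413  0.0491] 0.0008709743256694681
movpad [0.5262 0.1346 0.0456] 0.002672934243347151
far bracket top [0.4364 0.3262 0.0869] 0.012924059910107293
near top [0.5725 0.2861 0.0707] 0.013587930207607473
socket top [0.6974 0.2277 0.0373] 0.004911870270890843
fixed pad side z.045 [0.5628 0.1448 0.045 ] mov [0.5265 0.1334 0.045 ] [0.5242 0.1361 0.045 ]
paddle [ 0.6027 -0.141   0.048 ] [ 0.6051 -0.141   0.048 ]
web bottoms far [0.4166 0.3364 0.006 ] [0.462  0.3246 0.006 ] top [0.4139 0.3283 0.085 ] [0.4566 0.3108 0.085 ]
near [0.5454 0.2952 0.006 ] [0.5868 0.274  0.006 ] top [0.543  0.2904 0.085 ] [0.5818 0.2664 0.085 ]
tin top [0.3788 0.124  0.13  ]
291.7652872203002 315.06129377626223 198.15428506423441
[[ 1.     -0.0001  0.0021  0.5739]
 [-0.0004  0.9642  0.265   0.0688]
 [-0.0021 -0.265   0.9642  0.3731]
 [ 0.      0.      0.      1.    ]] [0.5745 0.     0.2289]
```

View pics/c3.png

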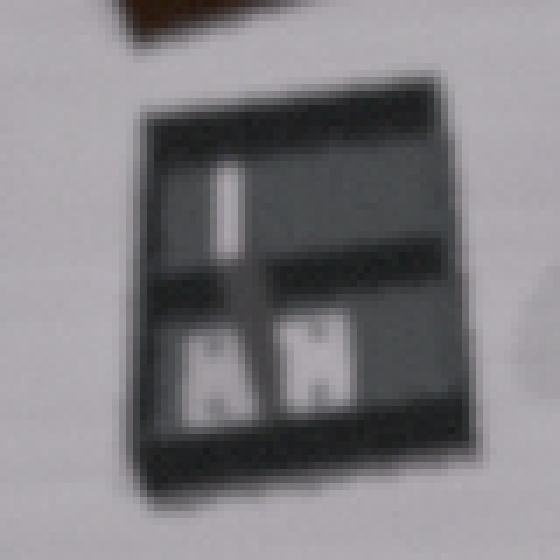

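The tray has its long axis along roughly world x. Its empty compartment is on the far (−x) side, and the done bracket stands in the near one. Next I'll take a close look at the two brackets with the wrist camera.

>>> step_arm --increments '[{"dp": [-0.09,0.27,0.05],"yaw": 0,"grip": 1},{"dp": [-0.09,0.27,0.05],"yaw": 0,"grip": 1},{"dp": [-0.09,0.27,0.05],"yaw": 0,"grip": 1},{"dp": [-0.09,0.27,0.05],"yaw": 0,"grip": 1},{"dp": [0,0,0],"yaw": 0,"grip": 1}]'

```text
clock: 0.72
position: [0.5016, 0.2195, 0.2702]
ee_rot: [-0.0, 0.705, 0.709, 0.001]
contact_force: [0.2, 0.4, -0.2]
width: 0.0853
gripper_force: 0.0
```

```bash
python3 - <<'E'
from h import *
import pickle
s=manip.get_state();c=cams.get_calibration("wrist");im=cams.get_image("wrist");cv2.imwrite("pics/w1.png",im);pickle.dump(c,open("w1.pkl","wb"))
print(s["position"],s["ee_rot"],s["clock"])
cv2.imwrite("pics/w1v.png",cv2.resize(im,(800,500),interpolation=3))
E
```

```text
[0.50163013 0.21953703 0.27018608] [-4.16610611e-04  7.05091764e-01  7.09115507e-01  7.92935855e-04] 0.725
```

View pics/w1v.png

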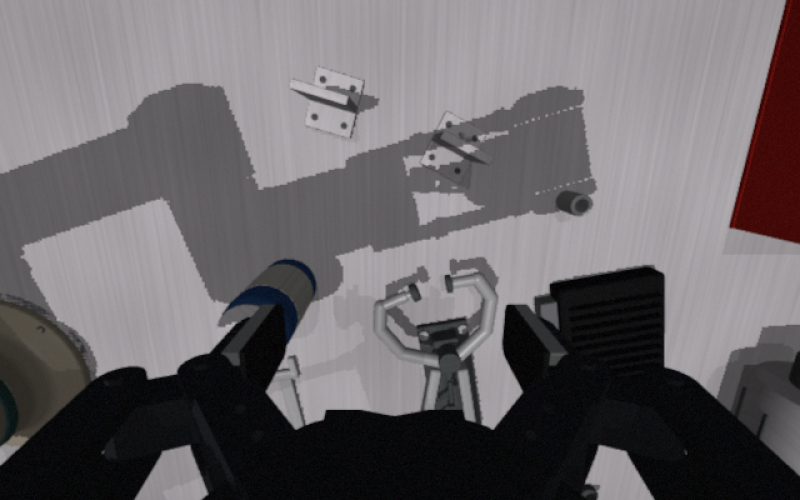

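The wrist view shows bracket A at about (330,95), bracket B at about (455,145) and the open jaws at (415,295) and (450,283). I'll zoom in on both brackets and the jaws in one composite.

```bash
python3 - <<'E'
import cv2,numpy as np
im=cv2.imread("pics/w1.png")
f=lambda c:cv2.resize(c,(400,300),interpolation=cv2.INTER_CUBIC)
A=f(im[45:120,220:320]);B=f(im[80:155,320:420]);J=f(im[195:270,290:390])  # 4x
K=f(im[250:325,300:400])
o=np.vstack([np.hstack([A,B]),np.hstack([J,K])]).astype(float);o=np.clip(o*1.3,0,255)
cv2.imwrite("pics/c4.png",o.astype(np.uint8))
E
```

```text
(no output)
```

View pics/c4.png

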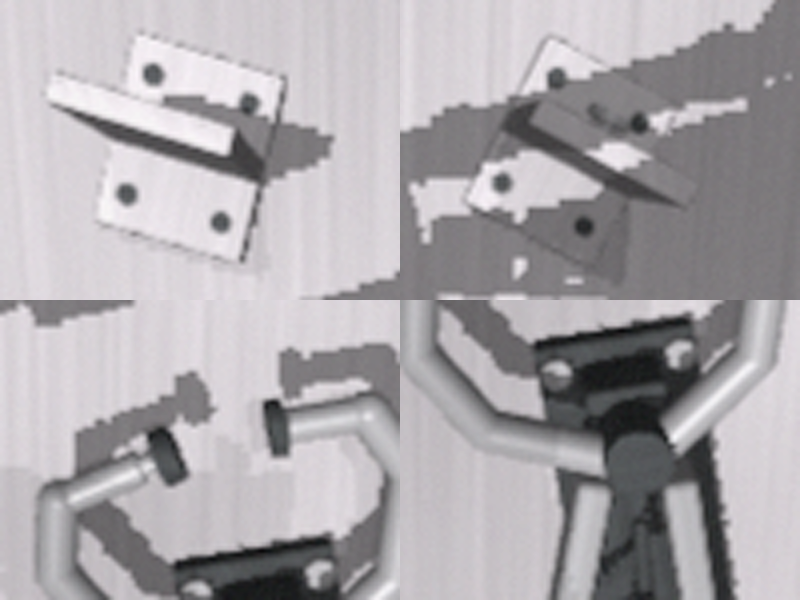

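Bracket B, at (360,118) in the wrist image, has the proud pin, with its head on the +y side. Bracket A is plain. Now I'll measure B, the pliers, the control unit and the tray.

```bash
python3 - <<'E'
from h import *
import pickle
np.set_printoptions(precision=4,suppress=True)
c=pickle.load(open("w1.pkl","rb"))
B=lambda u,v,z:plane("wrist",(320+(u-400)/4,80+v/4),z,c)
J=lambda u,v,z:plane("wrist",(290+u/4,195+(v-300)/4),z,c)
K=lambda u,v,z:plane("wrist",(300+(u-400)/4,250+(v-300)/4),z,c)
h=np.array([B(*p,.006) for p in[(557,77),(640,122),(502,183),(584,226)]]);print("holes",h[:,:2],h.mean(0))
w=np.array([B(*p,.085) for p in[(540,95),(698,180),(688,208),(530,122)]]);print("web top",w[:,:2],w.mean(0))
d=(w[1]-w[0]+w[2]-w[3]);print("web ang",np.arctan2(d[1],d[0]),np.linalg.norm(d)/2); d=h[1]-h[0]+h[3]-h[2];print(np.arctan2(d[1],d[0]))
print("mov pad",J(168,455,.046),"fix",J(275,425,.046))
p,q=K(537,342,.01),K(690,318,.01);m=(p+q)/2;e=(p-q)/np.linalg.norm(p-q);th=np.arctan2(e[1],e[0])-np.pi/2
print("plate",p,q,np.linalg.norm(p-q),"th",th, "pivot",K(640,455,.06))
print("ECU corners",[plane("wrist",(u/1.25,v/1.25),.04,c)[:2] for u,v in[(550,290),(662,268),(665,372)]])
t=lambda u,v,z:plane("scene",(170+u/7,175+v/7),z)
for n,a in dict(tl=(145,115,.03),tr=(437,75,.03),wl=(150,275,.03),wr=(440,238,.03),brim=(470,395,.03),bl0=(140,500,0),br0=(475,455,0)).items(): print(n,t(*a))
E
```

```text
holes [[0.559  0.313 ]
 [0.5875 0.2988]
 [0.5418 0.2787]
 [0.5704 0.2645]] [0.5647 0.2888 0.006 ]
web top [[0.5433 0.3036]
 [0.5875 0.2816]
 [0.5853 0.2741]
 [0.5409 0.2966]] [0.5642 0.289  0.085 ]
web ang -0.4646062727985155 0.04958838535713218
-0.4608546275026005
mov pad [0.5241 0.1375 0.046 ] fix [0.5599 0.1485 0.046 ]
plate [0.5308 0.079  0.01  ] [0.5886 0.0893 0.01  ] 0.05874324990266898 th -4.535716769446013 pivot [0.5634 0.0622 0.06  ]
ECU corners [array([0.6729, 0.1384]), array([0.791 , 0.1645]), array([0.8202, 0.036 ])]
tl [ 0.4749 -0.4429  0.03  ]
tr [ 0.4514 -0.3286  0.03  ]
wl [ 0.571  -0.4189  0.03  ]
wr [ 0.5526 -0.3125  0.03  ]
brim [ 0.6378 -0.2893  0.03  ]
bl0 [ 0.6583 -0.4089  0.    ]
br0 [ 0.6389 -0.2913  0.    ]
```

>>> step_arm --increments '[{"dp": [0.04,0.043,0],"yaw": 0.92,"grip": 0.6},{"dp": [0.04,0.043,0],"yaw": 0.92,"grip": 0.6},{"dp": [0.04,0.043,0],"yaw": 0.92,"grip": 0.6},{"dp": [0.04,0.043,0],"yaw": 0.92,"grip": 0.6},{"dp": [0.04,0.043,0],"yaw": 0.92,"grip": 0.6}]'

```text
clock: 1.4
position: [0.5438, 0.2573, 0.2687]
ee_rot: [-0.0, 0.425, 0.905, -0.001]
contact_force: [-0.6, -0.6, 0.9]
width: 0.0514
gripper_force: 0.0
```

>>> step_arm --increments '[{"dp": [0.04,0.043,-0.1],"yaw": 0.92,"grip": 0.6},{"dp": [0.04,0.043,-0.1],"yaw": 0.92,"grip": 0.6},{"dp": [0.035,0.043,-0.1],"yaw": 0.92,"grip": 0.6},{"dp": [0,0,-0.1],"yaw": 0,"grip": 0.6},{"dp": [0,0,0],"yaw": 0,"grip": 0.6}]'

```text
clock: 2.02
position: [0.5654, 0.2826, 0.187]
ee_rot: [-0.002, 0.232, 0.973, -0.002]
contact_force: [0.3, -0.7, -0.0]
width: 0.0511
gripper_force: 0.0
```

```bash
cat >st.py <<'E'
from h import *
def st():
    s=manip.get_state();q=s["ee_rot"];from scipy.spatial.transform import Rotation as R
    r=R.from_quat([q[1],q[2],q[3],q[0]]).as_matrix()
    print(s["clock"],"pos",s["position"].round(4),"tooly ang",round(float(np.arctan2(r[1,1],r[0,1])),4),"z",r[:,2].round(3),"w",round(s["width"],4),s["gripper_force"],s["contact_force"].round(1));return s
E
python3 -c "
from st import *;import pickle
st();c=cams.get_calibration('wrist');im=cams.get_image('wrist');cv2.imwrite('pics/w2.png',im);pickle.dump(c,open('w2.pkl','wb'))
cv2.imwrite('pics/w2v.png',cv2.resize(im,(800,500),interpolation=3))"
```

```text
2.025 pos [0.5654 0.2826 0.187 ] tooly ang 1.1021 z [-0.005 -0.003 -1.   ] w 0.0511 0.0 [ 0.3 -0.7 -0. ]
```

View pics/w2v.png

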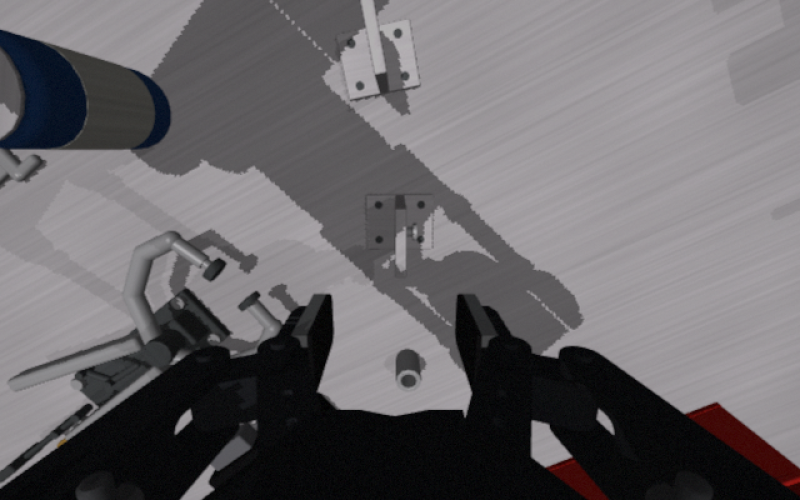

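The view shows bracket B at (400,225) with its pin head on the right at (415,232), and its web lined up with the finger gap. I'll cast its foot holes for a check.

```bash
python3 -c "
from h import *;import pickle
c=pickle.load(open('w2.pkl','rb'));P=lambda u,v,z:plane('wrist',(u/1.25,v/1.25),z,c).round(4)
print(P(400,222,.006),P(401,270,.085),P(401,208,.085))"
```

```text
[0.5645 0.2897 0.006 ] [0.5815 0.2809 0.085 ] [0.5418 0.3008 0.085 ]
```

>>> step_arm --increments '[{"dp": [-0.005,0.035,0],"yaw": 0.03,"grip": 0.6},{"dp": [0,0,-0.15],"yaw": 0,"grip": 0.6},{"dp": [0,0,-0.15],"yaw": 0,"grip": 0.6},{"dp": [0,0,-0.1],"yaw": 0,"grip": 0.6},{"dp": [0,0,0],"yaw": 0,"grip": 0.6}]'

```text
clock: 2.7
position: [0.5644, 0.2917, 0.109]
ee_rot: [-0.001, 0.229, 0.973, -0.001]
contact_force: [-0.2, -0.6, -0.2]
width: 0.0515
gripper_force: 0.0
```

```bash
python3 -c "
from st import *;st()"
```

```text
2.7 pos [0.5644 0.2917 0.109 ] tooly ang 1.1086 z [-0.002 -0.001 -1.   ] w 0.0515 0.0 [-0.2 -0.6 -0.2]
```

>>> step_arm --increments '[{"dp": [0,-0.01,-0.1],"yaw": 0,"grip": 0.6},{"dp": [0,0,0],"yaw": 0,"grip": 0.3},{"dp": [0,0,0],"yaw": 0,"grip": 0},{"dp": [0,0,0],"yaw": 0,"grip": 0},{"dp": [0,0,0],"yaw": 0,"grip": 0}]' --squeeze 35

```text
clock: 3.32
position: [0.5654, 0.29, 0.0904]
ee_rot: [0.001, 0.229, 0.973, 0.0]
contact_force: [-0.2, -0.3, 0.2]
width: 0.0001
gripper_force: 0.0
```

```bash
python3 -c "
from st import *;st()"
```

```text
3.325 pos [0.5654 0.29   0.0904] tooly ang 1.1086 z [ 0.001  0.001 -1.   ] w 0.0001 0.0 [-0.2 -0.3  0.2]
```

The fingers shut fully without gripping anything, so I'll look before moving again.

```bash
python3 -c "
from st import *;import pickle
c=cams.get_calibration('wrist');w=cams.get_image('wrist');s=cams.get_image('side');
cv2.imwrite('pics/w3.png',w);cv2.imwrite('pics/s3.png',s);pickle.dump(c,open('w3.pkl','wb'))
p=proj('side',(.565,.29,.07));print(p,proj('wrist',(.565,.29,.085),c),proj('wrist',(.565,.29,.006),c))
x,y=p.round().astype(int)
a=cv2.resize(s[y-40:y+35,x-50:x+50],(400,300),interpolation=3);b=cv2.resize(w[60:360,120:520],(400,300),interpolation=3)
cv2.imwrite('pics/c5.png',np.hstack([a,b]))"
```

```text
[265.72637675 143.19383035] [312.8208227  245.13857729] [313.42076997 204.45884367]
```

View pics/c5.png

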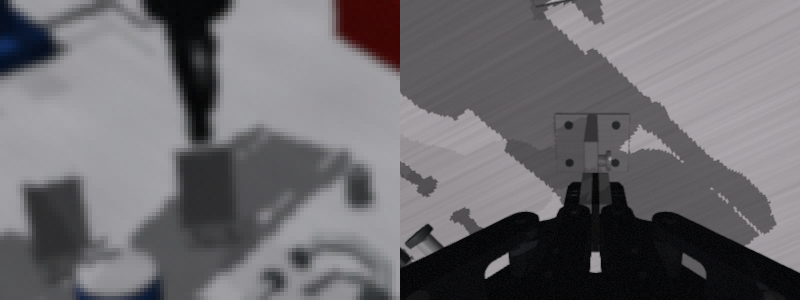

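The bracket still stands undisturbed, with its foot at (592,143) in the right crop. The fingertips look to be at or above the top of the web. I'll check the tip height numerically.

```bash
python3 -c "
from h import *;import pickle
s=cv2.imread('pics/s3.png');w=cv2.imread('pics/w3.png');c=pickle.load(open('w3.pkl','rb'))
for z in(.05,.065,.085,.1): print(z,proj('side',(.5654,.29,z)).round(1),proj('wrist',(.5654,.29,z),c).round(1))
g=cv2.cvtColor(s,6);print('side col gray');print(g[126:152,258:274])
g=cv2.cvtColor(w,6);print('wrist rows');print(g[200:300:4,296:334:2])"
```

```text
0.05 [266.3 147.9] [313.4 223.7]
0.065 [265.9 144.3] [313.3 232.2]
0.085 [265.5 139.6] [313.1 245.7]
0.1 [265.1 135.9] [313.  258.2]
side col gray
[[156 148 120  73  27   8   6   9   9  10  20  52 102 143 158 159]
 [157 151 130  83  37   8   5   8  10   9  23  61 111 147 158 159]
 [158 154 137  99  49  15   7   7   7  10  26  67 118 149 159 160]
 [159 158 147 115  64  23   9   6   8  12  36  78 123 151 159 159]
 [159 158 153 129  79  31  11   7  10  23  56 100 137 154 159 159]
 [159 160 155 135  89  41  17   8  12  33  75 122 148 157 160 160]
 [159 158 155 139  98  53  21   8  12  37  85 130 152 157 158 159]
 [159 158 156 141 103  58  24  10  12  34  81 127 150 156 158 159]
 [159 160 156 142 107  62  28   9  11  31  74 121 148 156 158 158]
 [161 161 157 144 111  66  28  11  10  27  67 115 146 157 157 156]
 [161 162 159 148 119  72  33  13  14  29  65 112 146 156 156 152]
 [162 162 160 154 130  85  41  26  28  44  77 118 144 150 148 137]
 [162 162 162 157 141 104  68  55  58  68  91 118 132 131 125 113]
 [160 156 153 149 139 117  91  80  80  83  90  99 102  98  95  87]
 [155 143 128 1
[... 2126 characters left out ...]
  59   9  16  12  12  60  58  58  53  42  24
   11]
 [ 13  13   7   8  10  11  19  70  14  13  17  14  68  32   5  10   6   4
    9]
 [ 18  15   9  10  14   5  10  49  15  17  17  18  55   4   7   6   6   8
   14]
 [ 14  11   5   4   7   6   3   5  15  13  17  15   8   9  12   9   7  10
   11]
 [ 15   6   6   5  13  10   7   9  15  20  13  19  11   4   8  11   9  12
   12]
 [ 10  10   8   8   7   9  10  10  15  16  15  16   8  12   7   9   5   5
    7]
 [  9   6  10  11  10  11   2  13  15  15  19  18  11  13   3   8   7   9
   11]
 [  6   8   8   7   6   8  10  12  14  12  11  14   6   6   6   7  10   6
    9]
 [  3   8   7   9   2  12  10   9  16  16  18  13  12   9   7  14   7   8
    6]]
```

The camera evidence puts the closed tips at about z = 0.09, just above the web top. I'll go 12 mm lower, which stays clear of the pin head even if the stated 25 mm tip offset is right, and close again.

>>> step_arm --increments '[{"dp": [0,0,0],"yaw": 0,"grip": 0.45},{"dp": [0,0,0],"yaw": 0,"grip": 0.45},{"dp": [-0.004,0,-0.06],"yaw": 0,"grip": 0.45},{"dp": [0,0,0],"yaw": 0,"grip": 0.2},{"dp": [0,0,0],"yaw": 0,"grip": 0}]' --squeeze 35

```text
clock: 4.05
position: [0.5639, 0.2895, 0.0772]
ee_rot: [-0.0, 0.229, 0.973, -0.0]
contact_force: [-0.2, -0.8, -2.0]
width: 0.0061
gripper_force: 36.2
```

>>> step_arm --increments '[{"dp": [0,0,0],"yaw": 0,"grip": 0},{"dp": [0,0,0],"yaw": 0,"grip": 0},{"dp": [0,0,0],"yaw": 0,"grip": 0}]'

```text
clock: 4.42
position: [0.5642, 0.2898, 0.0776]
ee_rot: [-0.0, 0.229, 0.973, 0.0]
contact_force: [-0.3, -0.9, -1.2]
width: 0.0067
gripper_force: 36.2
```

```bash
python3 -c "
from st import *;st()
s=cams.get_image('side');cv2.imwrite('pics/s4.png',s)
g=cv2.cvtColor(s,6);print(g[130:152,258:274])"
```

```text
4.425 pos [0.5642 0.2898 0.0776] tooly ang 1.1085 z [-0.  0. -1.] w 0.0067 36.23358964920044 [-0.3 -0.9 -1.2]
[[159 155 133  88  39  12   6   9  11  10  15  43  93 140 156 160]
 [160 155 143 106  55  16   7   5   8   7  17  50 100 141 157 159]
 [158 158 150 122  68  22   6   6   6   9  22  55 104 142 157 159]
 [159 159 153 129  77  28   9   8   8  12  34  72 117 147 157 159]
 [159 159 154 133  86  36  13   8   9  21  52  96 134 152 157 158]
 [161 160 155 136  92  44  18  10  11  28  68 113 145 155 157 157]
 [161 161 156 138  96  50  23  10  11  30  72 118 147 156 156 151]
 [163 161 157 141 100  53  24  11   9  27  64 110 139 145 144 136]
 [162 159 154 135  98  55  24  12  11  23  52  89 114 120 115 107]
 [158 149 137 119  92  56  26  12  10  18  40  65  81  84  81  79]
 [151 132 111  93  75  49  27  14  11  18  31  47  55  58  58  65]
 [148 122  88  68  57  44  29  21  20  23  31  40  48  48  51  63]
 [151 122  82  55  47  42  35  33  32  36  38  43  46  47  50  63]
 [155 130  85  52  44  44  42  42  42  44  44  45  46  46  49  61]
 [157 135  89  54  47  45  45  45  45  46  45  45  48  47  48  57]
 [158 137  95  57  46  46  45  45  45  46  46  47  47  46  48  54]
 [157 140  99  60  47  46  46  46  46  47  47  46  45  47  48  54]
 [157 140 102  63  46  45  45  46  46  46  46  46  46  46  49  53]
 [158 141 105  66  49  46  45  45  45  46  46  45  46  47  48  53]
 [159 143 109  68  49  45  46  46  46  45  47  47  47  46  49  53]
 [159 144 110  68  50  46  46  46  46  46  46  46  47  47  48  52]
 [150 133 101  65  48  46  46  47  46  46  47  46  47  47  48  51]]
```

Gripped with about 8 mm of overlap, since the tips sit near TCP height. I'll re-grip 9 mm deeper for a firmer hold.

>>> step_arm --increments '[{"dp": [0,0,0],"yaw": 0,"grip": 0.3},{"dp": [0,0,0],"yaw": 0,"grip": 0.3},{"dp": [0,0,-0.045],"yaw": 0,"grip": 0.3},{"dp": [0,0,0],"yaw": 0,"grip": 0.1},{"dp": [0,0,0],"yaw": 0,"grip": 0}]' --squeeze 35

```text
clock: 5.1
position: [0.5639, 0.2896, 0.0681]
ee_rot: [-0.0, 0.229, 0.973, -0.0]
contact_force: [-0.0, 1.5, -2.5]
width: 0.0073
gripper_force: 38.0
```

>>> step_arm --increments '[{"dp": [0,0,0],"yaw": 0,"grip": 0},{"dp": [0,0,0.01],"yaw": 0,"grip": 0},{"dp": [0,0,0.02],"yaw": 0,"grip": 0},{"dp": [0,0,0.02],"yaw": 0,"grip": 0},{"dp": [0,0,0],"yaw": 0,"grip": 0}]'

```text
clock: 5.72
position: [0.5647, 0.2899, 0.0793]
ee_rot: [0.001, 0.229, 0.973, 0.0]
contact_force: [0.2, 0.1, -1.9]
width: 0.0072
gripper_force: 38.0
```

```bash
python3 -c "
from st import *;st()
s=cams.get_image('side');cv2.imwrite('pics/s5.png',s)
g=cv2.cvtColor(s,6);print(g[130:162,255:279:2])"
```

```text
5.725 pos [0.5647 0.2899 0.0793] tooly ang 1.1085 z [ 0.001  0.001 -1.   ] w 0.0072 37.96133279800415 [ 0.2  0.1 -1.9]
[[159 159 156 101  14   7   7  48 141 160 159 159]
 [158 158 157 112  18   8   8  52 142 159 159 159]
 [158 159 157 122  23   8  12  59 144 159 160 161]
 [159 158 158 130  32   8  17  78 145 159 160 160]
 [160 160 159 134  40   7  25 100 142 153 158 156]
 [161 161 159 134  46  10  28 100 123 140 149 139]
 [160 161 154 125  45  12  21  77  91 116 124 111]
 [161 160 138  99  43  11  15  53  64  86  97  91]
 [160 158 123  69  38  11  14  40  50  66  85  84]
 [160 160 121  54  36  13  13  37  47  59  82  86]
 [162 161 129  52  35  17  20  37  46  57  86  89]
 [163 162 133  53  38  26  27  40  47  58  99  92]
 [163 162 135  53  43  38  38  43  47  59 103  90]
 [162 162 138  57  44  44  44  46  46  58  94  86]
 [162 161 140  60  46  46  46  46  46  55  83  83]
 [160 161 141  63  45  45  46  45  46  53  77  83]
 [160 161 142  66  45  46  46  45  45  53  77  83]
 [162 161 143  69  47  46  46  46  47  51  76  83]
 [162 161 146  73  46  45  46  45  46  51  74  81]
 [163 162 150  78  45  46  46  46  46  51  75  82]
 [162 162 151  78  45  46  46  45  46  49  74  81]
 [161 158 137  71  44  45  47  47  46  49  72  80]
 [160 145 111  63  46  47  46  46  46  49  70  81]
 [158 124  89  60  46  47  46  46  47  49  68  80]
 [153 107  82  62  47  47  47  48  49  51  69  79]
 [139  96  82  62  49  50  53  54  55  58  70  80]
 [118  88  83  64  57  56  58  62  61  59  69  78]
 [ 97  84  83  73  64  59  65  66  64  56  66  75]
 [ 86  82  84  80  69  57  65  66  66  56  62  73]
 [ 83  83  84  78  72  59  63  62  64  57  58  70]
 [ 82  84  83  79  72  62  58  58  62  59  58  70]
 [ 84  83  84  81  70  62  58  59  65  66  65  71]]
```

The bracket is lifted. I'll turn it to the pliers' axis and line up in front of the jaws.

>>> step_arm --increments '[{"dp": [-0.032,-0.035,0],"yaw": -0.87,"grip": 0},{"dp": [-0.032,-0.035,0],"yaw": -0.87,"grip": 0},{"dp": [-0.032,-0.035,0],"yaw": -0.87,"grip": 0},{"dp": [-0.032,-0.035,0],"yaw": -0.87,"grip": 0},{"dp": [-0.032,-0.035,0],"yaw": -0.87,"grip": 0}]'

```text
clock: 6.4
position: [0.5319, 0.2545, 0.0786]
ee_rot: [-0.0, 0.531, 0.847, -0.0]
contact_force: [-0.6, 0.6, -1.4]
width: 0.0069
gripper_force: 37.9
```

>>> step_arm --increments '[{"dp": [-0.032,-0.035,0],"yaw": -0.87,"grip": 0},{"dp": [-0.032,-0.035,0],"yaw": -0.87,"grip": 0},{"dp": [0,0,0],"yaw": 0,"grip": 0}]'

```text
clock: 6.78
position: [0.5188, 0.2404, 0.0786]
ee_rot: [-0.0, 0.634, 0.773, -0.0]
contact_force: [-0.7, 0.2, -0.8]
width: 0.0069
gripper_force: 37.9
```

```bash
python3 -c "
from st import *;import pickle
st();c=cams.get_calibration('wrist');im=cams.get_image('wrist');cv2.imwrite('pics/w6.png',im);pickle.dump(c,open('w6.pkl','wb'))
cv2.imwrite('pics/s6.png',cams.get_image('side'))
xd=np.array([-.193,.981,0]);yd=np.array([-.981,-.193,0]);o=np.array([.5648,.0567,0])
# dark pads in side view
for y in(-12,22): p=o+.09*xd+y*.001*yd+[0,0,.045];print(y,proj('side',p),proj('wrist',p,c))
"
```

```text
6.775 pos [0.5188 0.2404 0.0786] tooly ang 0.1961 z [-0.001 -0.    -1.   ] w 0.0069 37.94476389884949 [-0.7  0.2 -0.8]
-12 [289.57438352 167.31645353] [344.92065024 353.30301766]
22 [282.96639884 172.04440076] [299.02806429 353.21521329]
```

```bash
python3 -c "
from h import *;import pickle
np.set_printoptions(precision=4,suppress=True)
w=cv2.cvtColor(cv2.imread('pics/w1.png'),6);c=pickle.load(open('w1.pkl','rb'))
def blobs(g,x0,x1,y0,y1,t,mk):
    n,l,s,ct=cv2.connectedComponentsWithStats((g[y0:y1,x0:x1]<t).astype(np.uint8))
    for i in range(1,n):
        if 4<s[i,4]<300: p=ct[i]+[x0,y0];print(s[i],p,mk(p))
blobs(w,318,372,215,245,55,lambda p:plane('wrist',p,.047,c))
g=cv2.cvtColor(cv2.imread('pics/side0.png'),6)
blobs(g,278,297,160,180,60,lambda p:plane('side',p,.045))
# handles (bright bars) in w2? pad pair axis check
"
```

```text
[38  5  5  6 20] [358.   222.35] [0.5585 0.1544 0.047 ]
[ 9 12  9 13 36] [330.9722 230.6944] [0.5226 0.1423 0.047 ]
[12  6  3  3  6] [290.8333 166.8333] [0.5642 0.1467 0.045 ]
[ 5 12  3  3  8] [284.125 172.875] [0.5259 0.1346 0.045 ]
```

>>> step_arm --increments '[{"dp": [0.02,-0.097,-0.02],"yaw": 0,"grip": 0},{"dp": [0.02,-0.097,0],"yaw": 0,"grip": 0},{"dp": [0.02,-0.097,0],"yaw": 0,"grip": 0}]'

```text
clock: 7.25
position: [0.5318, 0.1808, 0.0745]
ee_rot: [0.0, 0.635, 0.773, -0.0]
contact_force: [-0.0, 0.2, -2.4]
width: 0.007
gripper_force: 37.9
```

>>> step_arm --increments '[{"dp": [0.02,-0.097,0],"yaw": 0,"grip": 0},{"dp": [0.02,-0.097,0],"yaw": 0,"grip": 0},{"dp": [0,0,0],"yaw": 0,"grip": 0}]'

```text
clock: 7.62
position: [0.54, 0.1421, 0.0747]
ee_rot: [0.0, 0.636, 0.772, 0.0]
contact_force: [0.2, 0.1, -2.2]
width: 0.007
gripper_force: 37.9
```

```bash
python3 -c "
from st import *;import pickle
st();c=cams.get_calibration('wrist')
w=cams.get_image('wrist');s=cams.get_image('side');z=cams.get_image('scene')
pickle.dump(c,open('w7.pkl','wb'))
f=lambda c:cv2.resize(c,(400,300),interpolation=3)
p=proj('side',(.54,.143,.05)).astype(int);q=proj('scene',(.54,.143,.05)).astype(int)
A=f(s[p[1]-38:p[1]+37,p[0]-50:p[0]+50]);B=f(z[q[1]-38:q[1]+37,q[0]-50:q[0]+50]);C=cv2.resize(w,(480,300))
for n,i in zip('wsz',(w,s,z)):cv2.imwrite(f'pics/{n}7.png',i)
o=np.vstack([np.hstack([A,B]),np.hstack([C,np.zeros((300,320,3),np.uint8)])]);cv2.imwrite('pics/c7.png',np.clip(o*1.3,0,255).astype(np.uint8))
"
```

```text
7.625 pos [0.54   0.1421 0.0747] tooly ang 0.1925 z [ 0. -0. -1.] w 0.007 37.937142848968506 [ 0.2  0.1 -2.2]
```

View pics/c7.png

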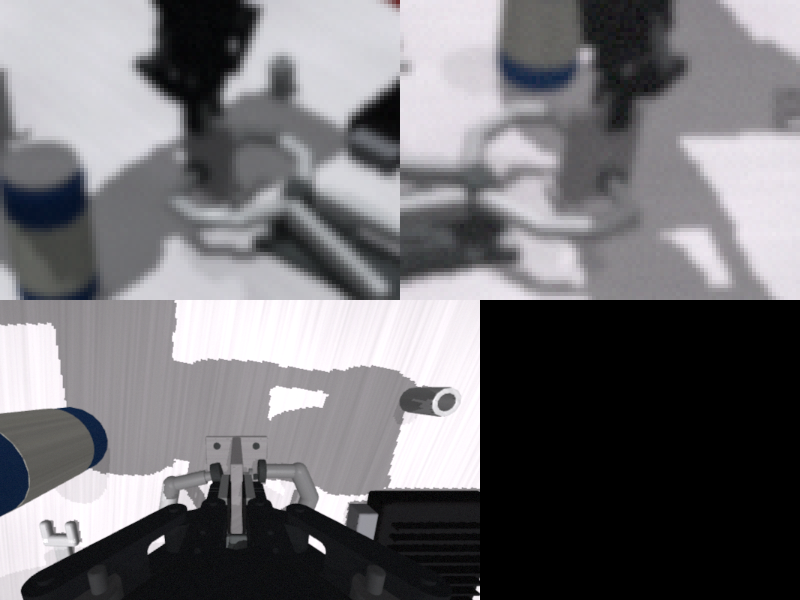

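The bracket stands between the pads. In the wrist view the pads are at (215,470) and (262,468), with the web midway at 237. I'll cast the pads to check the fore-aft position.

```bash
python3 -c "
from h import *;import pickle
c=pickle.load(open('w7.pkl','rb'))
for u,v in((349,224),(287,227)): print(plane('wrist',(u,v),.05,c))
print(proj('wrist',(.54,.142,.05),c))
w=cv2.cvtColor(cv2.imread('pics/w7.png'),6);np.set_printoptions(linewidth=250);print(w[196:256:2,276:364:3])"
```

```text
[0.55874379 0.15174671 0.05      ]
[0.52159132 0.14251486 0.05      ]
[316.09251125 233.0682954 ]
[[119 119 118  62  46  48 112 118 117 118 108  69  68  69  68  80 118 118 118 119 106  47  49  66 119 119 119 119 117 113]
 [117 116 117 106  53  69 116 116 115 116 101  71  68  70  69  77 116 118 117 116 117  65  58 106 119 120 118 115 119 115]
 [118 116 116 116 117 118 116 116 116 116 102  67  69  68  70  71 116 116 117 117 116 118 118 117 117 118 116 116 117 114]
 [119 119 118 119 119 119 118 118 120 117 102  68  67  68  71  68 117 117 116 117 116 119 118 117 118 117 115 116 116 115]
 [118 118 119 120 120 118 120 119 119 117 103  68  69  69  69  68 119 119 120 119 117 118 119 120 121 118 116 116 116 115]
 [118 118 118 118 119 117 116 118 116 117 101  68  69  69  68  68 116 117 118 118 117 118 118 118 118 118 117 118 117 116]
 [116 118 118 118 118 116 116 116 117 111 102  68  68  66  70  69 119 117 118 119 120 120 120 119 120 118 116 116 113 115]
 [115 116 116 118 117 117 117 117 116 109 101  70  70  69  70  70 117 116 117 117 116 118 117 118 118 118 112 117 115 114]
 [114 116 117 116 
[... 1988 characters left out ...]
 59   2 116 118 119 118 116  17  61  59  59  56  15  16  15  77 115 158 196 196 195]
 [177 174  13  13  16  13  59  59  59  53   9 118 119 116 116 105  15  54  60  60  60   8  14  11   9 178 198 196 199 195]
 [175 141  14  15  13  11  61  59  59  55  17 117 116 115 115  98  13  51  59  62  59  15  15   8  18 139 181 195 199 195]
 [176 128  23  19  22  15  60  59  60  53  10 115 115 114 113 100  13  48  60  61  61  21  20  23  21 116 181 191 196 195]
 [174  43   7  13  15  19  59  61  61  48  14 113 114 113 114  99  15  45  60  60  61  24  13  16  10  55 181 179 180 197]
 [175  23  21  21  18  29  60  59  59  46  13 114 113 117 116  99  15  43  60  59  60  31  23  15  21  18 179 179 179 179]]
```

>>> step_arm --increments '[{"dp": [0,0.01,-0.02],"yaw": 0,"grip": 0},{"dp": [0,0,-0.013],"yaw": 0,"grip": 0},{"dp": [0,0,0],"yaw": 0,"grip": 0}]'

```text
clock: 8.15
position: [0.5392, 0.1462, 0.0678]
ee_rot: [-0.0, 0.635, 0.773, -0.0]
contact_force: [-0.4, -0.2, -2.2]
width: 0.0073
gripper_force: 37.9
```

>>> step_arm --increments '[{"dp": [0,0,0],"yaw": 0,"grip": 0.15},{"dp": [0,0,0],"yaw": 0,"grip": 0.35},{"dp": [0,0,0],"yaw": 0,"grip": 0.35}]'

```text
clock: 8.52
position: [0.5396, 0.1458, 0.0682]
ee_rot: [0.0, 0.635, 0.773, 0.0]
contact_force: [-0.1, 0.4, -0.5]
width: 0.03
gripper_force: 0.0
```

```bash
python3 -c "
from st import *;import pickle
st();c=cams.get_calibration('wrist');w=cams.get_image('wrist');cv2.imwrite('pics/w8.png',w)
np.set_printoptions(linewidth=250);g=cv2.cvtColor(w,6);print(g[190:250:4,264:364:4])"
```

```text
8.525 pos [0.5396 0.1458 0.0682] tooly ang 0.1949 z [ 0.001  0.    -1.   ] w 0.03 0.0 [-0.1  0.4 -0.5]
[[114 113 117 123 122 117  48 111 122 122 122  94  70  72  82 124 122 122 118  46 103 122 124 107 117]
 [115 114 119 120 120  70  47  52 121 117 118  82  68  69  76 120 121 119  66  47  52 120 121 109 118]
 [116 115 117 116 116 115  74 116 117 116 116  75  70  71  68 118 119 119 117  82 120 118 117 120 119]
 [117 115 116 121 121 120 118 118 119 119 118  68  69  70  70 118 118 120 119 120 118 120 118 118 117]
 [115 117 116 119 119 117 117 118 117 117 111  69  69  69  71 119 118 118 118 118 120 119 120 117 118]
 [113 120 112 117 117 116 116 116 116 116  99  69  69  70  67 116 116 117 118 116 118 117 118 118 120]
 [114 117 113 118 118 119 119 119 118 118 104  69  69  70  70 119 119 120 119 120 121 119 120 117 118]
 [114 117 115 118 117 118 116 119 118 119 101 102 102 102 104 118 118 118 119 120 119 119 121 117 116]
 [114 117 117 119 121 118 119 119 119 121 104 107 120 118 119 121 121 120 111 103  90  31  36 117 116]
 [116 114 116 110 113  84  36 100 116 115 101 116 115 117 120 109 101  78  91 102  28  39  35 100 110]
 [117 115 120 115  28  32  36  25 116 117 102 116 118 117 120  81  82  94  97  78  24  44  41  71  79]
 [105 109  88  59  61  14  39  23 110 121 103 116 118 118 118 113 115 119 100  42  27  38  61  61  98]
 [ 66  66  61  62  59  15  42  25  92 119 103 116 117 119 121 106 105 117 104  55  17  12  60  58 106]
 [ 51  51  59  61  39  11  41  29  57 154 103 117 120 120 118 118 103 103  99 103   5  19  60  62  63]
 [ 16  47  59  59   8  10  43  39  25 202 183 119 118 117 117 191 179 139 167 156  13  11  49  60  61]]
```

The bracket is released and upright. I'll retreat upward and go over the squeeze point with the gripper open.

>>> step_arm --increments '[{"dp": [0,0,0.05],"yaw": 0,"grip": 0.35},{"dp": [0,0,0.2],"yaw": 0,"grip": 0.35},{"dp": [0,0,0.25],"yaw": 0,"grip": 0.35},{"dp": [0.03,-0.2,0],"yaw": 0,"grip": 1},{"dp": [0.03,-0.22,0],"yaw": 0,"grip": 1}]'

```text
clock: 9.2
position: [0.5522, 0.0614, 0.17]
ee_rot: [0.001, 0.634, 0.773, 0.001]
contact_force: [0.1, -0.8, 0.8]
width: 0.0654
gripper_force: 0.0
```

>>> step_arm --increments '[{"dp": [0.035,-0.22,0],"yaw": 0,"grip": 1},{"dp": [0.035,-0.22,0],"yaw": 0,"grip": 1},{"dp": [0,0,0],"yaw": 0,"grip": 1},{"dp": [0,0,0],"yaw": 0,"grip": 1}]'

```text
clock: 9.7
position: [0.5653, -0.0259, 0.1684]
ee_rot: [-0.0, 0.635, 0.772, 0.0]
contact_force: [0.5, 1.1, -0.2]
width: 0.0856
gripper_force: 0.0
```

```bash
python3 -c "
from st import *;import pickle
st();c=cams.get_calibration('wrist');w=cams.get_image('wrist');cv2.imwrite('pics/w9.png',w);pickle.dump(c,open('w9.pkl','wb'))
xd=np.array([-.193,.981,0]);yd=np.array([-.981,-.193,0]);o=np.array([.5648,.0567,0])
for n,x,y,z in(('fix',-40,-13,.055),('mov',-40,26,.055),('pivot',0,0,.055),('padf',90,-12,.05)): print(n,proj('wrist',o+x*.001*xd+y*.001*yd+[0,0,z],c))
np.set_printoptions(linewidth=250);g=cv2.cvtColor(w,6);print(g[200:280:5,250:400:5])
s=cams.get_image('side');cv2.imwrite('pics/s9.png',s);p=proj('side',(.539,.145,.045));print(p);p=p.astype(int);print(cv2.cvtColor(s,6)[p[1]-14:p[1]+12,p[0]-14:p[0]+14])"
```

```text
9.7 pos [ 0.5653 -0.0259  0.1684] tooly ang 0.1943 z [ 0.     0.001 -1.   ] w 0.0856 0.0 [ 0.5  1.1 -0.2]
fix [348.1898755  150.86192276]
mov [303.73449515 150.88051884]
pivot [334.14086849 102.96210833]
padf [351.15684815 -18.5835333 ]
[[169 170 177 168 172 171 167 177 140 102  58  76  73  72  70  72  68  64  88  91  84  40 167 167 165 166 131  97 102  98]
 [170 169 176 167 172 166 184 174 103 103  70  73  73  74  72  72  70  63 168 171 127  39 167 170 165 165 166 170 174 166]
 [170 172 175 169 174 134 179 164  90 102  69  75  73  72  73  72  69  33 170 169 121  41 168 170 167 167 162 172 170 168]
 [170 172 173 169 171 161 172 139  97 101  88  74  74  71  69  71  70  34 168 165 113  37 168 167 170 169 164 172 169 171]
 [166 169 173 170 171 179 170 103 103 101 103  74  72  72  72  57  20  25 168 163 104  40 167 167 169 169 167 173 169 168]
 [165 167 169 171 118 176 163 147 176 168 109 142  68  72  69  58  69  28 166 162  99  46 172 168 167 165 172 174 165 170]
 [164 168 166 157 152 169 139 172 174 168 149 167 167  71  70  64  64  37 167 159 102  98 172 170 169 162 174 170 171 165]
 [
[... 3424 characters left out ...]
 119 136]
 [165 165 164 166 166 166 165 161 154 145 134 117  92  63  46  48  55  61  63  61  55  65  83  96 110 128 140 147]
 [163 164 164 165 164 162 156 150 141 132 119 100  77  61  54  53  54  58  62  59  54  60  79  97 117 139 148 149]
 [163 164 164 163 160 150 134 121 112 103  95  88  79  65  57  52  50  54  61  60  53  55  69  87 110 134 142 146]
 [164 164 164 162 154 135 110  93  85  80  84  98  99  79  59  51  49  53  60  60  52  52  61  76 101 121 125 130]
 [163 163 163 160 149 121  89  77  73  76  86 109 112  89  66  55  53  56  62  60  53  54  64  78  93  99  98 104]
 [163 164 162 160 145 110  78  66  69  73  83 101 107  89  72  64  60  64  69  65  56  57  65  73  78  79  82  87]]
```

```bash
python3 -c "
from h import *;import pickle
c=pickle.load(open('w9.pkl','rb'));g=cv2.cvtColor(cv2.imread('pics/w9.png'),6);np.set_printoptions(linewidth=250,precision=4,suppress=True)
xd=np.array([-.193,.981,0]);yd=np.array([-.981,-.193,0]);o=np.array([.5648,.0567,0])
L=lambda u,v,z:(lambda p:(1000*np.array([(p-o)@xd,(p-o)@yd])).round(1))(plane('wrist',(u,v),z,c))
for r in(140,170,200,225): print(r,g[r,270:360:2],L(342,r,.055),L(290,r,.055))
for r in (200,170):
  for u in range(270,356,4): print(u,L(u,r,.055)[1],end=' ')
print()
print('tcp local',[(np.array([.5653,-.0259,0])-o)@xd,(np.array([.5653,-.0259,0])-o)@yd])"
```

```text
140 [175 169 125  97  97  99  98  97 100  98  97 100 100  91  77  94 100 100  97  98  89  61  42  39  41  42  40  39  47  64  55  32  35  34  51 101 175 194 183 170 163 141  85  42  40] [-30.6  -7.3] [-30.6  37.8]
170 [168 169 170 172 168 170 172 170 173 123 183 160 166 156 156 141  84  42  41  41  42  42  39  38  39  37  30  32  38  36  40  38  36  36  45  78  96  96  94  93  92  75  42  39  59] [-56.9  -8. ] [-56.9  38.4]
200 [172 173 171 172 126 167 187 182 176 168 140  93  94 104 101  58  40  75  75  76  73  73  74  71  72  70  70  70  73  73  68  66  62  64  61  88  94  92  93  94  84  47  41  46  97] [-84.7  -8.6] [-84.7  39.1]
225 [118 162 178 170 168 163 133 117 166 177 176 153 174 169 175 109  74 134 150 138  68  56  71  69  73  69  69  61  54  69  69  72  47  48 124 166 167 163 162 148  99  74  49  75 148] [-109.1   -9.2] [-109.1   39.6]
270 57.4 274 53.7 278 50.1 282 46.4 286 42.7 290 39.1 294 35.4 298 31.7 302 28.1 306 24.4 310 20.7 314 17.0 318 13.4 322 9.7 326 6.0 330 2.4 334 -1.3 338 -5.0 342 -8.6 346 -12.3 350 -16.0 354 -19.7 270 56.3 274 52.7 278 49.1 282 45.6 286 42.0 290 38.4 294 34.9 298 31.3 302 27.7 306 24.1 310 20.6 314 17.0 318 13.4 322 9.9 326 6.3 330 2.7 334 -0.8 338 -4.4 342 -8.0 346 -11.5 350 -15.1 354 -18.7 
tcp local [np.float64(-0.08112710000000002), np.float64(0.015451299999999947)]
```

>>> step_arm --increments '[{"dp": [0,-0.02,-0.2],"yaw": 0,"grip": 1},{"dp": [-0.005,0,-0.2],"yaw": 0,"grip": 1},{"dp": [0,0,-0.12],"yaw": 0,"grip": 1},{"dp": [0,0,-0.06],"yaw": 0,"grip": 1},{"dp": [0,0,0],"yaw": 0,"grip": 1}]'

```text
clock: 10.42
position: [0.5642, -0.0294, 0.0517]
ee_rot: [-0.0, 0.635, 0.773, -0.0]
contact_force: [-0.7, -1.0, 0.8]
width: 0.0858
gripper_force: 0.0
```

>>> step_arm --increments '[{"dp": [0,0,-0.05],"yaw": 0,"grip": 1},{"dp": [0,0,-0.03],"yaw": 0,"grip": 1},{"dp": [0,0,0],"yaw": 0,"grip": 1}]'

```text
clock: 10.8
position: [0.5642, -0.0302, 0.0358]
ee_rot: [-0.0, 0.635, 0.773, -0.0]
contact_force: [-0.5, -1.0, -0.3]
width: 0.0856
gripper_force: 0.0
```

```bash
cat >>st.py <<'E'
xd=np.array([-.193,.981,0]);yd=np.array([-.981,-.193,0]);o=np.array([.5648,.0567,0])
def loc(p): return [round(1000*float((p-o)@a),1) for a in(xd,yd)]
E
python3 -c "
from st import *
s=st();print(loc(s['position']))
for y in(25,38): p=s['position']*[1,1,0]+[0,0,.0]; 
im=cams.get_image('side');cv2.imwrite('pics/s10.png',im)
for y in(-57,-43,43,57):
  for z in(.03,.045): print(y,z,proj('side',p+y*.001*yd+[0,0,z]))
np.set_printoptions(linewidth=250);g=cv2.cvtColor(im,6);print(g[172:206,306:352:2])
"
```

```text
10.8 pos [ 0.5642 -0.0302  0.0358] tooly ang 0.1949 z [-0.  0. -1.] w 0.0856 0.0 [-0.5 -1.  -0.3]
[-85.2, 17.4]
-57 0.03 [336.29791323 186.72020088]
-57 0.045 [336.51397668 183.11798927]
-43 0.03 [333.82691699 188.87315689]
-43 0.045 [334.02388054 185.26250225]
43 0.03 [317.82089252 202.81905694]
43 0.045 [317.88682795 199.16000533]
57 0.03 [315.07219788 205.21396898]
57 0.045 [315.11435759 201.54770378]
[[106 107  67  52 103  88  50  33  16   6   6   7   5   7   6   6   5  17  40  43  39  37  26]
 [ 93  81  54  37  73  62  37  20  11   4   8  10   7   9   5   7  12  19  36  42  43  44  46]
 [ 92  59  38  29  55  44  25  17  10   7  12  11  15  15   4   9  18  20  29  36  42  46  58]
 [ 85  40  27  24  41  32  21  32  11   8  14  11  30  28   6   5  21  25  26  29  35  42  52]
 [ 70  30  22  21  30  22  21  54  23  11  14  17  51  41   5   7  22  30  25  26  29  35  39]
 [ 57  27  19  19  25  14  23  67  41  18  14  32  67  43   6   7  26  42  34  26  25  29  29]
 [ 52  27  18  17  22  13  20  75  63  26  17  51  77  44   9   6  32  59  51  35  27  26  26]
 [ 57  37  23  15  18   9  
[... 1838 characters left out ...]
5  23  21  18  24  22  27  35  54]
 [ 84  84  78  63  40  24  22  34  46  76 114 119  76  38  32  26  21  17  19  24  29  29  42]
 [ 84  85  85  78  60  38  27  29  40  60  97 123 102  58  43  36  28  22  18  26  32  39  52]
 [ 85  85  85  84  75  60  50  27  32  51  75 114 116  74  49  43  38  33  21  25  29  58  87]
 [ 90  84  85  87  87  89  79  37  28  41  59  94 111  73  49  47  46  41  29  23  27  71 112]
 [103  86  88  96 109 119  90  54  36  33  50  73  88  62  48  49  48  47  37  26  34  77 111]
 [122  95 103 119 139 129  88  66  54  37  42  58  65  52  50  61  57  47  42  34  49  84 110]
 [145 119 132 146 152 119  83  70  66  51  40  50  54  49  56  85  79  50  44  54  78  93 120]]
```

>>> step_arm --increments '[{"dp": [0,0,-0.03],"yaw": 0,"grip": 1},{"dp": [0,0,-0.03],"yaw": 0,"grip": 1},{"dp": [0,0,0],"yaw": 0,"grip": 0.9},{"dp": [0,0,0],"yaw": 0,"grip": 0.82},{"dp": [0,0,0],"yaw": 0,"grip": 0.82}]' --squeeze 60

```text
clock: 11.48
position: [0.5651, -0.0301, 0.0241]
ee_rot: [0.0, 0.635, 0.773, 0.001]
contact_force: [3.1, 2.4, -3.6]
width: 0.0697
gripper_force: 6.9
```

```bash
python3 -c "
from st import *
s=st();print(loc(s['position']))"
```

```text
11.475 pos [ 0.5651 -0.0301  0.0241] tooly ang 0.1948 z [ 0.001  0.    -1.   ] w 0.0697 6.906387153067044 [ 3.1  2.4 -3.6]
[-85.2, 16.5]
```

>>> step_arm --increments '[{"dp": [0.012,0.0025,0],"yaw": 0,"grip": 0.76},{"dp": [0.012,0.0025,0],"yaw": 0,"grip": 0.7},{"dp": [0.012,0.0025,0],"yaw": 0,"grip": 0.64},{"dp": [0,0,0],"yaw": 0,"grip": 0.64}]'

```text
clock: 11.98
position: [0.5728, -0.0295, 0.0263]
ee_rot: [0.002, 0.635, 0.773, 0.0]
contact_force: [-2.0, -1.2, 11.0]
width: 0.0546
gripper_force: 9.9
```

```bash
python3 -c "
from st import *
s=st();print(loc(s['position']))"
```

```text
11.975 pos [ 0.5728 -0.0295  0.0263] tooly ang 0.195 z [ 0.003 -0.002 -1.   ] w 0.0546 9.890750208869576 [-2.  -1.2 11. ]
[-86.1, 8.8]
```

The fingers are dipping onto something, with +11 N in z, so I'll raise a little while closing.

>>> step_arm --increments '[{"dp": [0,0,0.05],"yaw": 0,"grip": 0.64},{"dp": [0.012,0.0025,0.02],"yaw": 0,"grip": 0.58},{"dp": [0.012,0.0025,0],"yaw": 0,"grip": 0.52},{"dp": [0,0,0],"yaw": 0,"grip": 0.52}]'

```text
clock: 12.48
position: [0.5777, -0.0277, 0.0382]
ee_rot: [0.001, 0.635, 0.773, 0.001]
contact_force: [5.0, 0.8, -4.3]
width: 0.0445
gripper_force: 2.4
```

```bash
python3 -c "
from st import *
s=st();print(loc(s['position']))"
```

```text
12.475 pos [ 0.5777 -0.0277  0.0382] tooly ang 0.195 z [ 0.002 -0.    -1.   ] w 0.0445 2.400120422244072 [ 5.   0.8 -4.3]
[-85.3, 3.6]
```

>>> step_arm --increments '[{"dp": [0.01,0.002,0],"yaw": 0,"grip": 0.47},{"dp": [0.008,0.002,0],"yaw": 0,"grip": 0.42},{"dp": [0,0,0],"yaw": 0,"grip": 0.4},{"dp": [0,0,0],"yaw": 0,"grip": 0.4}]'

```text
clock: 12.98
position: [0.5807, -0.0272, 0.0393]
ee_rot: [0.001, 0.635, 0.773, 0.0]
contact_force: [1.5, 0.4, 5.8]
width: 0.037
gripper_force: 59.5
```

```bash
python3 -c "
from st import *
s=st();print(loc(s['position']))"
```

```text
12.975 pos [ 0.5807 -0.0272  0.0393] tooly ang 0.1949 z [ 0.002 -0.001 -1.   ] w 0.037 59.54318583011627 [1.5 0.4 5.8]
[-85.3, 0.6]
```

The handles are squeezed to the stop: 37 mm, 59 N. I'll open, lift clear and check.

>>> step_arm --increments '[{"dp": [0,0,0],"yaw": 0,"grip": 0.7},{"dp": [0,0,0],"yaw": 0,"grip": 0.75},{"dp": [0,0,0.2],"yaw": 0,"grip": 0.75},{"dp": [0,0,0.27],"yaw": 0,"grip": 0.75},{"dp": [0,0,0.2],"yaw": 0,"grip": 0.75}]'

```text
clock: 13.6
position: [0.5796, -0.027, 0.1737]
ee_rot: [-0.0, 0.635, 0.773, -0.0]
contact_force: [1.2, -0.4, 0.1]
width: 0.0639
gripper_force: 0.0
```

```bash
python3 -c "
from st import *;import pickle
s=st();c=cams.get_calibration('wrist');w=cams.get_image('wrist');cv2.imwrite('pics/w11.png',w);pickle.dump(c,open('w11.pkl','wb'))
cv2.imwrite('pics/s11.png',cams.get_image('side'));cv2.imwrite('pics/z11.png',cams.get_image('scene'))
g=cv2.cvtColor(w,6);np.set_printoptions(linewidth=250)
for n,y,x in(('fo',-19.5,-85),('fi',-6.5,-85),('mi',6.5,-85),('mo',19.5,-85),('open',49,-85),('pad',5,90)): print(n,proj('wrist',o+x*.001*xd+y*.001*yd+[0,0,.055],c))
r=int(proj('wrist',o-.085*xd+[0,0,.055],c)[1]);print(r,[(u,int(g[r,u])) for u in range(276,360,2)])
r=int(proj('wrist',o-.06*xd+[0,0,.055],c)[1]);print(r,[(u,int(g[r,u])) for u in range(276,360,2)])
"
```

```text
13.6 pos [ 0.5796 -0.027   0.1737] tooly ang 0.1951 z [-0. -0. -1.] w 0.0639 0.0 [ 1.2 -0.4  0.1]
fo [338.44327276 194.65787419]
fi [324.49622426 194.64984374]
mi [310.54982265 194.64181366]
mo [296.60406788 194.63378395]
open [264.96033119 194.61556407]
pad [311.65925418 -24.35542246]
194 [(276, 180), (278, 179), (280, 184), (282, 182), (284, 185), (286, 183), (288, 75), (290, 79), (292, 82), (294, 79), (296, 138), (298, 194), (300, 166), (302, 101), (304, 102), (306, 98), (308, 77), (310, 37), (312, 36), (314, 39), (316, 43), (318, 41), (320, 35), (322, 64), (324, 85), (326, 99), (328, 99), (330, 97), (332, 99), (334, 96), (336, 71), (338, 44), (340, 44), (342, 42), (344, 77), (346, 161), (348, 176), (350, 177), (352, 176), (354, 178), (356, 173), (358, 176)]
168 [(276, 185), (278, 175), (280, 179), (282, 179), (284, 180), (286, 182), (288, 73), (290, 82), (292, 80), (294, 78), (296, 134), (298, 203), (300, 205), (302, 196), (304, 184), (306, 165), (308, 97), (310, 39), (312, 42), (314, 35), (316, 43), (318, 42), (320, 36), (322, 40), (324, 75), (326, 101), (328, 101), (330, 98), (332, 100), (334, 101), (336, 83), (338, 43), (340, 44), (342, 45), (344, 45), (346, 100), (348, 101), (350, 104), (352, 101), (354, 104), (356, 101), (358, 100)]
```

The handles are locked, with the bars parallel at cols 296–336 as predicted. Next is the lever: I'll close the fingers and descend beside the paddle on its +y side.

>>> step_arm --increments '[{"dp": [-0.016,-0.2,0],"yaw": 0,"grip": 0},{"dp": [-0.016,-0.2,0],"yaw": 0,"grip": 0},{"dp": [-0.016,-0.2,0],"yaw": 0,"grip": 0},{"dp": [0,0,-0.1],"yaw": 0,"grip": 0},{"dp": [0,0,-0.15],"yaw": 0,"grip": 0}]'

```text
clock: 14.38
position: [0.5694, -0.1475, 0.1202]
ee_rot: [-0.001, 0.635, 0.772, -0.0]
contact_force: [0.9, 0.4, -0.3]
width: 0.0002
gripper_force: 0.0
```

```bash
python3 -c "
from st import *;import pickle
s=st();print(loc(s['position']));c=cams.get_calibration('wrist');w=cams.get_image('wrist');cv2.imwrite('pics/w12.png',w);pickle.dump(c,open('w12.pkl','wb'))
g=cv2.cvtColor(w,6);np.set_printoptions(linewidth=250)
p=proj('wrist',o-.2*xd+[0,0,.063],c);print(p);x,y=p.astype(int);print(g[y-40:y+40:4,x-30:x+31:3])
a=cv2.imread('pics/side0.png')
"
```

```text
14.375 pos [ 0.5694 -0.1475  0.1202] tooly ang 0.1936 z [-0.002  0.001 -1.   ] w 0.0002 0.0 [ 0.9  0.4 -0.3]
[-201.2, 34.9]
[364.06581739 214.48690161]
[[ 90  88  86  89  79  74  81  26  26  36  70  88  87  85  85  89  88  87  86  86  88]
 [ 89  86  86  89  73  74  88  29  30  29  75  86  86  84  87  88  88  85  86  87  87]
 [ 89  87  85  88  72  75  87  20  30  30  84  87  85  85  91  90  87  87  87  86  86]
 [ 86  87  87  86  75  75  87  20  33  31  86  87  86  86  89  87  87  84  88  87  87]
 [ 84  87  88  84  75  74  34  19  32  29  87  86  86  86  88  87  87  86  87  87  86]
 [ 86  86  88  82  74  77  16  21  26  20  62  86  86  90  89  87  86  88  87  85  83]
 [150 137  87 136 125 138  12  11  24  27  26  81  87  89  87  87  87  86  86  87  84]
 [150 153 146 138 140 138  15  19  33  32  32  60  88  89  86  86  87  88  88  85  86]
 [151 152 142 137 138 137  11  22  35  35  35  65  88  87  85  86  89  86  86  83  84]
 [151 149 148 139 139 126  17  24  35  33  32  88  88  86  86  86  86  88  88  85  84]
 [151 149 148 141 141 125  14  22  38  32  30 133 154 149  85  88  84  89  84  85  83]
 [152 144 148 141 139 138  15  26  32  35  33 140 152 150 148 150 151 136 109  86 120]
 [150 147 151 140 136 144 118  26  33  34  31 154 150 149 152 150 151 149 145 145 150]
 [147 150 155 152 142 148 149  29  35  33  33 154 150 149 151 150 153 148 147 149 150]
 [145 150 154 151 151 148 149 150 148 149 155 154 151 151 150 150 151 148 148 152 150]
 [146 150 154 150 153 148 149 153 148 149 154 151 151 151 151 152 149 146 148 150 151]
 [152 153 153 151 149 147 152 153 149 154 155 150 150 153 150 153 148 148 149 150 152]
 [ 34  32 135 152 149 147 151 151 151 153 153 150 153 153 152 151 149 150 150 151 153]
 [ 15   8   5  95 136 150 154 149 151 155 149 150 154 151 155 148 148 146 150 154 151]
 [ 12  12  11  23 135 140 141 143 149 156 151 150 154 150 153 149 148 150 149 152 148]]
```

>>> step_arm --increments '[{"dp": [0,0,-0.2],"yaw": 0,"grip": 0},{"dp": [0,0,-0.17],"yaw": 0,"grip": 0},{"dp": [0,0,0],"yaw": 0,"grip": 0},{"dp": [0.05,0.01,0],"yaw": 0,"grip": 0},{"dp": [0.03,0.005,0],"yaw": 0,"grip": 0}]'

```text
clock: 15.05
position: [0.5882, -0.1442, 0.0496]
ee_rot: [0.001, 0.635, 0.773, 0.0]
contact_force: [-0.3, -0.9, 0.1]
width: 0.0001
gripper_force: 0.4
```

```bash
python3 -c "
from st import *
s=st();print(loc(s['position']))"
```

```text
15.05 pos [ 0.5882 -0.1442  0.0496] tooly ang 0.1954 z [ 0.003 -0.001 -1.   ] w 0.0001 0.41386657878319966 [-0.3 -0.9  0.1]
[-201.6, 15.8]
```

>>> step_arm --increments '[{"dp": [0.03,0.006,0],"yaw": 0,"grip": 0},{"dp": [0.03,0.006,0],"yaw": 0,"grip": 0},{"dp": [0.03,0.006,0],"yaw": 0,"grip": 0},{"dp": [0,0,0],"yaw": 0,"grip": 0}]'

```text
clock: 15.55
position: [0.6054, -0.14, 0.048]
ee_rot: [0.0, 0.635, 0.773, 0.001]
contact_force: [-1.6, -0.4, 0.9]
width: 0.0003
gripper_force: 0.5
```

```bash
python3 -c "
from st import *
s=st();print(loc(s['position']))"
```

```text
15.55 pos [ 0.6054 -0.14    0.048 ] tooly ang 0.1951 z [ 0.001  0.    -1.   ] w 0.0003 0.5205010017380118 [-1.6 -0.4  0.9]
[-200.8, -1.8]
```

>>> step_arm --increments '[{"dp": [0.025,0.005,0],"yaw": 0,"grip": 0},{"dp": [0.025,0.005,0],"yaw": 0,"grip": 0},{"dp": [0.015,0.003,0],"yaw": 0,"grip": 0},{"dp": [0,0,0],"yaw": 0,"grip": 0}]'

```text
clock: 16.05
position: [0.6178, -0.1378, 0.0479]
ee_rot: [0.0, 0.635, 0.773, 0.0]
contact_force: [-2.3, -0.3, 0.1]
width: 0.0002
gripper_force: 0.6
```

```bash
python3 -c "
from st import *;import pickle
s=st();print(loc(s['position']));c=cams.get_calibration('wrist');w=cams.get_image('wrist');cv2.imwrite('pics/w13.png',w)
g=cv2.cvtColor(w,6);np.set_printoptions(linewidth=250)
for n,y,x in(('mo lock',19.5,-85),('mi lock',6.5,-85),('mo open',49,-85),('mi open',35,-85),('fi',-6.5,-85),('fo',-19.5,-85)): print(n,proj('wrist',o+x*.001*xd+y*.001*yd+[0,0,.055],c))
r=int(proj('wrist',o-.085*xd+[0,0,.055],c)[1]);
if r>0: print(r,[(u,int(g[r,u])) for u in range(200,360,3)])
"
```

```text
16.05 pos [ 0.6178 -0.1378  0.0479] tooly ang 0.1952 z [ 0. -0. -1.] w 0.0002 0.6341659440658987 [-2.3 -0.3  0.1]
[-201.0, -14.5]
mo lock [233.8970497   -1.14117415]
mi lock [265.55483757  -1.12348341]
mo open [162.0553023   -1.18132017]
mi open [196.15019649  -1.16226754]
fi [297.21183798  -1.10579311]
fo [328.86805096  -1.08810324]
```

```bash
python3 -c "
from st import *
w=cv2.imread('pics/w13.png');g=cv2.cvtColor(w,6)
for r in(8,25): print(r,[(u,int(g[r,u])) for u in range(140,360,5)])
"
```

```text
8 [(140, 92), (145, 92), (150, 94), (155, 98), (160, 89), (165, 85), (170, 89), (175, 89), (180, 91), (185, 82), (190, 67), (195, 48), (200, 46), (205, 45), (210, 97), (215, 95), (220, 79), (225, 79), (230, 84), (235, 37), (240, 38), (245, 40), (250, 39), (255, 38), (260, 37), (265, 34), (270, 32), (275, 31), (280, 39), (285, 39), (290, 38), (295, 55), (300, 86), (305, 90), (310, 92), (315, 93), (320, 83), (325, 48), (330, 38), (335, 37), (340, 41), (345, 94), (350, 90), (355, 91)]
25 [(140, 92), (145, 95), (150, 95), (155, 97), (160, 80), (165, 87), (170, 88), (175, 91), (180, 85), (185, 77), (190, 48), (195, 47), (200, 44), (205, 92), (210, 97), (215, 77), (220, 83), (225, 81), (230, 82), (235, 32), (240, 31), (245, 32), (250, 35), (255, 31), (260, 33), (265, 37), (270, 41), (275, 34), (280, 38), (285, 38), (290, 36), (295, 53), (300, 87), (305, 90), (310, 93), (315, 94), (320, 87), (325, 44), (330, 38), (335, 39), (340, 35), (345, 90), (350, 93), (355, 92)]
```

The moving bar is now at cols 160–185, so the handles have sprung open. I'll back off the lever, rise and look at the bracket.

>>> step_arm --increments '[{"dp": [-0.09,-0.018,0],"yaw": 0,"grip": 0},{"dp": [-0.09,-0.018,0],"yaw": 0,"grip": 0},{"dp": [0,0,0.25],"yaw": 0,"grip": 0},{"dp": [0,0,0.3],"yaw": 0,"grip": 0},{"dp": [0,0,0.2],"yaw": 0,"grip": 0.4}]'

```text
clock: 16.73
position: [0.583, -0.1454, 0.2015]
ee_rot: [0.003, 0.635, 0.772, 0.001]
contact_force: [-0.0, -0.4, -0.1]
width: 0.017
gripper_force: 0.0
```

>>> step_arm --increments '[{"dp": [-0.04,0.26,0],"yaw": 0,"grip": 0.4},{"dp": [-0.04,0.26,0],"yaw": 0,"grip": 0.4},{"dp": [-0.04,0.26,0],"yaw": 0,"grip": 0.4},{"dp": [-0.04,0.26,0],"yaw": 0,"grip": 0.4},{"dp": [-0.04,0.26,0],"yaw": 0,"grip": 0.4}]'

```text
clock: 17.35
position: [0.5417, 0.1169, 0.1986]
ee_rot: [0.001, 0.635, 0.772, 0.001]
contact_force: [0.2, 0.6, 0.1]
width: 0.034
gripper_force: 0.0
```

```bash
python3 -c "
from st import *;import pickle
s=st();print(loc(s['position']));c=cams.get_calibration('wrist');w=cams.get_image('wrist');cv2.imwrite('pics/w14.png',w);pickle.dump(c,open('w14.pkl','wb'))
cv2.imwrite('pics/s14.png',cams.get_image('side'))
g=cv2.cvtColor(w,6);np.set_printoptions(linewidth=250)
p=proj('wrist',o+.09*xd-.003*yd+[0,0,.085],c);q=proj('wrist',o+.09*xd-.003*yd+[0,0,.006],c);print(p,q);x,y=((p+q)/2).astype(int);print(x,y);print(g[y-60:y+60:4,x-60:x+61:4])
"
```

```text
17.35 pos [0.5417 0.1169 0.1986] tooly ang 0.1946 z [ 0.003  0.001 -1.   ] w 0.034 0.0 [0.2 0.6 0.1]
[63.5, 11.0]
[331.10507521 167.39008652] [327.30296972 156.19413183]
329 161
[[115 119 116 118 115 117 114 118 120 115 119 117 118 121 123 116 119 122 117 120 120 124 122 119 122 119 118 117 118 118 119]
 [113 120 116 119 116 118 113 117 118 115 117 117 118 120 122 118 121 164 183 122 120 123 122 155 122 118 121 117 118 117 119]
 [115 118 116 118 115 116 113 115 119 113 118 118 119 120 121 118 121 120 205 207 206 209 201 203 208 201 206 181 155 117 154]
 [116 117 117 119 117 115 116 114 118 117 120 116 121 121 122 122 120 157 205 203 207 205 199 206 205 201 205 200 200 199 196]
 [117 116 117 117 117 118 117 118 116 118 118 116 120 119 118 121 122 198 202 202 208 205 199 206 203 201 200 200 200 201 196]
 [118 118 119 119 117 116 118 119 114 117 117 116 120 123 116 119 121 161 202 201 210 204 201 204 200 203 196 203 200 200 199]
 [122 116 119 115 119 113 118 119 115 118 117 117 119 123 116 120 120 202 202 202 207 203 201 206 199 207 198 202 199 199 198]
 [121 116 120 115 116 113 115 119
[... 2188 characters left out ...]
201 205 206 200 203 202 203 204 190 188  81 101 110  98 203 203]
 [ 94 192 166 115 116 114 156 196 202 197 193 204 199 197 202 198 203 204 201 199 202 202 203 187 163  90 109 106 169 206 202]
 [113 166 197 115 111 115 112 194 203 195 194 204 203 200 202 200 202 202 200 198 205 201 198 140  79  96 112 103 202 207 204]
 [147  83 195 201 113 114 113 172  44  44  45  62  61  63  63  80  62  79  60  62 115 205 104 104 133 194 184 139 202 206 206]
 [174 126 143 204 132 116 112 108  84  55  87  88  86  90  88  89  86  90  86  82  82 114 106  98 156 219 171 174 203 201 204]
 [203 156 100 200 195 116 113 114 113 203  87  78  44  44  43  57  45  49 195 194  90 103  90 128 169 210 159 202 208 203 202]]
```

```bash
python3 -c "
from st import *;import pickle
c=pickle.load(open('w14.pkl','rb'));g=cv2.cvtColor(cv2.imread('pics/w14.png'),6)
m=np.zeros_like(g);m[130:178,318:345]=(g[130:178,318:345]>195)
n,l,S,ct=cv2.connectedComponentsWithStats(m)
for i in range(1,n):
  if S[i,4]>40: 
    print(S[i],ct[i]);P=np.argwhere(l==i)[:,::-1];b=cv2.minAreaRect(P.astype(np.float32));q=np.array([plane('wrist',k,.085,c) for k in cv2.boxPoints(b)]);print(q.round(4),q.mean(0),loc(q.mean(0)))
"
```

```text
[327 136   7  41 267] [330.00374532 154.64794007]
[[0.5412 0.1717 0.085 ]
 [0.5463 0.1727 0.085 ]
 [0.5537 0.1383 0.085 ]
 [0.5484 0.1372 0.085 ]] [0.5473849  0.15497324 0.085     ] [99.8, -1.9]
```

>>> step_arm --increments '[{"dp": [0.036,0.154,0],"yaw": 0,"grip": 0.35},{"dp": [0,0,-0.2],"yaw": 0,"grip": 0.35},{"dp": [0,0,-0.2],"yaw": 0,"grip": 0.35},{"dp": [0,0,-0.1],"yaw": 0,"grip": 0.35},{"dp": [0,0,0],"yaw": 0,"grip": 0.35}]'

```text
clock: 18.08
position: [0.548, 0.1452, 0.0966]
ee_rot: [-0.001, 0.635, 0.772, -0.001]
contact_force: [0.5, 0.2, -0.3]
width: 0.0302
gripper_force: 0.0
```

```bash
python3 -c "
from st import *;import pickle
s=st();print(loc(s['position']));c=cams.get_calibration('wrist');w=cams.get_image('wrist');cv2.imwrite('pics/w15.png',w)
g=cv2.cvtColor(w,6);np.set_printoptions(linewidth=250)
p=proj('wrist',s['position']*[1,1,0]+[0,0,.085],c);print(p,proj('wrist',s['position']*[1,1,0]+.004*yd+[0,0,.085],c));x,y=p.astype(int);print(x-40);print(g[y-60:y+40:5,x-40:x+41:3])
"
```

```text
18.075 pos [0.548  0.1452 0.0966] tooly ang 0.1944 z [-0.003 -0.    -1.   ] w 0.0302 0.0 [ 0.5  0.2 -0.3]
[90.1, -0.6]
[316.17005539 241.60773337] [309.25118586 241.6008291 ]
276
[[119 116 111 121 121  70  49  49 122 121 122 122  94  70  69  70 100 121 123 122 114  46  51  86 124 122 114]
 [118 115  97 118 118 119 107 118 119 119 119 113  87  71  70  71  79 121 118 121 120 121 120 121 121 121 115]
 [115 116 109 123 123 122 122 121 120 123 122 103  81  71  71  70  70 120 120 121 120 120 121 122 122 120 114]
 [115 115 113 119 119 119 119 120 118 119 118 102  94 112 114 116 139 119 119 118 118 119 117 120 120 121 113]
 [116 118 110 121 121 122 121 121 122 120 120 105  97 121 118 121 200 121 123 123 123 122 123 124 122 122 110]
 [115 116 105 122 123 122 122 121 122 122 112 106  96 119 121 120 118  74  43  33  30 122 123 123 123 124 111]
 [ 31  34  31  81 120 121 119 118 120 118 119 103  87 120 119 123 120 101  53  40  41  65  68  70  71  71  69]
 [ 38  38  34  27 121 121  46  50 114 120 114 105  96 120 122 121 117 126  63  51  49  85 101 103 101 100 100]
 [ 49  44  45  23  87 122  66  55
[... 599 characters left out ...]
 187 187 185 184  15  13  24  59]
 [ 61  10  13   9 185 185 184 176 181 187 186 186 154 117 119 121 121 188 184 189 186 186 184  17  18  14  63]
 [ 35   7  12   9 184 181 184 179 183 186 186 185 152 121 123 117 114 187 185 190 185 184 185  12   8  13  37]
 [ 11  14  17  11 162 178 179 177 187 186 186 180 160 117 120 120 118 185 189 188 186 185 169   8   8   5  13]
 [ 25  11  11  15 185 181 179 179 187 186 187 178 162 104 104 102 100 186 189 186 185 185 182   9   9  13  25]
 [ 27  11   7  10  27  28  28  25  24  26  27  27  34 101 102 100 102  25  24  27  26  25  27  10  12  11  23]
 [ 23   7  12  12  62  71  71  74  71  74  70  71  73  71  69  70  72  69  70  71  69  69  68  19  13  11  23]]
```

>>> step_arm --increments '[{"dp": [0.01,0.01,-0.08],"yaw": 0,"grip": 0.35},{"dp": [0,0,-0.055],"yaw": 0,"grip": 0.35},{"dp": [0,0,0],"yaw": 0,"grip": 0.35},{"dp": [0,0,0],"yaw": 0,"grip": 0.1},{"dp": [0,0,0],"yaw": 0,"grip": 0}]' --squeeze 35

```text
clock: 18.75
position: [0.5502, 0.1479, 0.0713]
ee_rot: [-0.0, 0.635, 0.773, -0.0]
contact_force: [-0.3, -0.3, 0.7]
width: 0.007
gripper_force: 37.7
```

>>> step_arm --increments '[{"dp": [0,0,0],"yaw": 0,"grip": 0},{"dp": [0,0,0.02],"yaw": 0,"grip": 0},{"dp": [0,0,0.02],"yaw": 0,"grip": 0},{"dp": [-0.03,-0.006,0],"yaw": 0,"grip": 0},{"dp": [0,0,0],"yaw": 0,"grip": 0}]'

```text
clock: 19.38
position: [0.5441, 0.1466, 0.0791]
ee_rot: [-0.0, 0.635, 0.773, -0.0]
contact_force: [-0.1, -0.4, -1.6]
width: 0.007
gripper_force: 37.4
```

```bash
python3 -c "
from st import *;import pickle
s=st();print(loc(s['position']));c=cams.get_calibration('wrist');w=cams.get_image('wrist');cv2.imwrite('pics/w16.png',w)
g=cv2.cvtColor(w,6);np.set_printoptions(linewidth=250)
p=proj('wrist',s['position']*[1,1,0]+[0,0,.085],c);x,y=p.astype(int);print(p);print(g[y-60:y+10:4,x-40:x+41:3])
"
```

```text
19.375 pos [0.5441 0.1466 0.0791] tooly ang 0.195 z [-0. -0. -1.] w 0.007 37.42358922958374 [-0.1 -0.4 -1.6]
[92.2, 3.0]
[316.17974514 255.40988489]
[[115 116 116 115  70  86 117 117 117 117 106  68  69  70  70  81 117 117 117 117 116  75  88 116 118 117 112]
 [119 121 120 119 119 118 118 118 119 118 102  68  69  67  69  71 120 118 118 118 117 119 119 119 116 117 108]
 [115 117 118 118 117 118 116 118 117 117 103  68  69  66  69  68 117 117 118 118 116 117 118 118 119 118 108]
 [111 117 115 116 118 118 116 115 115 110 100  70  70  69  68  70 118 117 116 115 114 116 118 115 118 116 106]
 [112 118 119 117 117 118 117 118 119 102  97  67  67  69  69  72 118 118 119 119 117 118 118 119 118 119 103]
 [111 118 116 116 117 117 117 118 116 102  94 116 114 117 120 115 110 116 118 110 103  97  95 112 117 118 114]
 [109 120  98  90 116 119 119 119 121 107  94 114 118 116 115 117 101 116 110 103  24  34  33  56 119 121 111]
 [ 31  33  33  22  82 117 115 116 116 107  92 114 115 117 116 116  78 107 100 101  30  41  40  40  72  75  73]
 [ 34  38  37  27  39  90 115 117 102 101  76 117 118 117 119 1
[... 347 characters left out ...]
  60  47  44  47  52  91  93 110]
 [ 61  42  38   7  15  12  50  61  60  60  11 116 116 116 115 110  13  60  61  59  48  17  14   9 183 197 199]
 [163  39  13  13  15  14  61  59  60  58  10 114 113 116 115  99  12  56  59  59  62  16  15  14  13 179 201]
 [178 119  26  22  24  25  60  61  59  50  11 112 115 115 111 102  13  48  59  58  61  23  26  24  25 110 180]
 [178  22  23  21  23  37  62  60  59  50  14 112 118 119 102 101  11  42  59  60  60  38  26  25  25  22 180]
 [156  14  13  15   6  42  60  58  60  34  13 116 116 120 103  99  11  37  58  59  59  46  15  14  12  17 140]
 [ 65  13  17  18  19  49  59  63  69  34   9 113 119 119 117 100  10  32  67  69  68  49  10  16  16  14  59]]
```

>>> step_arm --increments '[{"dp": [-0.02,0.1,0],"yaw": 0,"grip": 0},{"dp": [-0.03,0.15,0],"yaw": 0,"grip": 0},{"dp": [-0.03,0.15,0],"yaw": 0,"grip": 0},{"dp": [-0.03,0.15,0],"yaw": 0,"grip": 0},{"dp": [0,0,0],"yaw": 0,"grip": 0}]'

```text
clock: 20.05
position: [0.5218, 0.2598, 0.079]
ee_rot: [-0.0, 0.634, 0.774, 0.001]
contact_force: [0.7, -0.7, -1.7]
width: 0.0069
gripper_force: 37.4
```

>>> step_arm --increments '[{"dp": [0,0,0.15],"yaw": 0,"grip": 0},{"dp": [0,0,0.2],"yaw": 0,"grip": 0},{"dp": [0,0,0.2],"yaw": 0,"grip": 0},{"dp": [0,0,0.1],"yaw": 0,"grip": 0},{"dp": [0,0,0],"yaw": 0,"grip": 0}]'

```text
clock: 20.68
position: [0.5236, 0.257, 0.2107]
ee_rot: [0.001, 0.635, 0.773, 0.002]
contact_force: [-0.6, 0.4, -2.5]
width: 0.0073
gripper_force: 37.4
```

```bash
python3 -c "
from st import *;import pickle
s=st();print(np.array([.511,-.376])-s['position'][:2])
im=cams.get_image('scene');cv2.imwrite('pics/z17.png',im);im=cams.get_image('side');cv2.imwrite('pics/s17.png',im)
a=cv2.imread('pics/side0.png');d=cv2.absdiff(a,im).max(2)
# lever paddle / handle region change vs start
x,y=361,203;print('paddle diff',d[y-8:y+8,x-10:x+10].max());x,y=proj('side',o-.085*xd+.042*yd+[0,0,.05]).astype(int);print('handle diff',d[y-4:y+5,x-4:x+5].max())
"
```

```text
20.675 pos [0.5236 0.257  0.2107] tooly ang 0.1949 z [ 0.004  0.001 -1.   ] w 0.0073 37.42013096809387 [-0.6  0.4 -2.5]
[-0.01261401 -0.63302911]
paddle diff 13
handle diff 5
```

>>> step_arm --increments '[{"dp": [-0.005,-0.15,0],"yaw": 0,"grip": 0},{"dp": [-0.005,-0.25,0],"yaw": 0,"grip": 0},{"dp": [-0.005,-0.25,0],"yaw": 0,"grip": 0},{"dp": [-0.005,-0.25,0],"yaw": 0,"grip": 0},{"dp": [-0.005,-0.25,0],"yaw": 0,"grip": 0}]'

```text
clock: 21.4
position: [0.5165, 0.0252, 0.2072]
ee_rot: [-0.001, 0.635, 0.773, -0.001]
contact_force: [0.7, 0.1, -2.1]
width: 0.0071
gripper_force: 37.4
```

>>> step_arm --increments '[{"dp": [-0.005,-0.25,0],"yaw": 0,"grip": 0},{"dp": [-0.005,-0.25,0],"yaw": 0,"grip": 0},{"dp": [-0.005,-0.25,0],"yaw": 0,"grip": 0},{"dp": [-0.005,-0.25,0],"yaw": 0,"grip": 0},{"dp": [-0.005,-0.25,0],"yaw": 0,"grip": 0}]'

```text
clock: 22.02
position: [0.5116, -0.2244, 0.2071]
ee_rot: [-0.002, 0.635, 0.772, -0.0]
contact_force: [1.9, 0.2, -2.3]
width: 0.0066
gripper_force: 37.4
```

>>> step_arm --increments '[{"dp": [-0.005,-0.25,0],"yaw": 0,"grip": 0},{"dp": [-0.005,-0.25,0],"yaw": 0,"grip": 0},{"dp": [0,-0.15,0],"yaw": 0,"grip": 0},{"dp": [0,0,0],"yaw": 0,"grip": 0}]'

```text
clock: 22.52
position: [0.5096, -0.3553, 0.2064]
ee_rot: [-0.002, 0.636, 0.772, -0.0]
contact_force: [-0.4, 0.6, -1.8]
width: 0.007
gripper_force: 37.4
```

```bash
python3 -c "
from st import *;import pickle
s=st();c=cams.get_calibration('wrist');w=cams.get_image('wrist');cv2.imwrite('pics/w18.png',w);pickle.dump(c,open('w18.pkl','wb'))
t=np.array([.511,-.376,0]);a=.19;ex=np.array([np.cos(a),np.sin(a),0]);ey=np.array([-np.sin(a),np.cos(a),0])
for sx,sy in((-49,-60),(-49,60),(46,-60),(46,60),(141,60)): print(sx,sy,proj('wrist',t+sx*.001*ex+sy*.001*ey+[0,0,.03],c).round(0))
g=cv2.cvtColor(w,6);np.set_printoptions(linewidth=250);print(g[100:400:12,150:620:12])
"
```

```text
22.525 pos [ 0.5096 -0.3553  0.2064] tooly ang 0.1919 z [-0.003  0.002 -1.   ] w 0.007 37.42362320423126 [-0.4  0.6 -1.8]
-49 -60 [273. 248.]
-49 60 [269. 146.]
46 -60 [352. 248.]
46 60 [356. 147.]
141 60 [444. 147.]
[[ 74  35  99 164 165 170 170 168 167 165 167 164 164 163 162 172 161 166 100 102 172 172 171 169 170 168  94  98  98 169 169 163 161 167 165 164 158 163 160 158]
 [ 63  28 134 165 168 171 169 169 164 167 168 165 168 160 162 164 167 167 170 100 170 171 169 168 172 168  98  97  97  99 167 164 166 164 162 158 158 160 162 157]
 [165 165 169 167 169 170 166 168 169 169 168 167 171 167 170 164 167 167 167 101  99 172 167 172  98 100  98  95  99  97 157 165 164 161 162 163 162 162 158 158]
 [167 168 173 165 170 169 168 169 170 171 174 169 164 166 169 167 171 174 173 171  95 101  98  96  98  96  99  98 101  98  96 166 167 164 162 162 159 157 161 164]
 [154 166 173 165 166 169 167 169 171 170  68  67  66  66  65  64  64  61  58  34  34  37  32  34  59  96  96  99  98  99  97 164 164 162 163 157 159 158 163 160]
 [154  16 100 166 162 172 169 170 172 171  22  82  81  79  77  39  4
[... 2492 characters left out ...]
14  15   3   7  10 164 164 165 166 167 162 161]
 [  8  15  14   7   9  10  13   8   1   8   5   6   5   9   8  11  15  10  11   8  10  14   8   7  14   7  12   8  10  18  14  12   4  15  10 164 170 165 162 161]
 [ 17   9  10  14  17   5  11   6  10  10  12  13   8   7   5   9   9  10  11   7   9   6  12   8  11  11  16  13  12  31  29   7   5   9   8  10  48 163 160 163]
 [ 20  21   6  17   9   7   5  10   6  11  10   5   5   7  13   5   9   8  14  10   4   6  10   7   8  10  15  22  19  38  41  11  13   5   9  16   9   9 159 164]
 [ 19  22  13   7   9  12  11  12  12   3  15  13  14   7   6   4  10   7   9  11  13   6   9  15   9   7  15  20  22  34  24  14  16  17  10   7   5   9 162 158]]
```

```bash
python3 -c "
from st import *;import pickle
c=pickle.load(open('w18.pkl','rb'));g=cv2.cvtColor(cv2.imread('pics/w18.png'),6);np.set_printoptions(linewidth=250)
print('r165 L',list(zip(range(258,280),g[165,258:280])));print('r165 R',list(zip(range(420,446),g[165,420:446])))
print('c280',list(zip(range(140,160),g[140:160,280])),list(zip(range(228,262),g[228:262,276])));print('div r154',list(g[154,340:370]),'r230',list(g[232,340:370]))
print('c400',list(zip(range(232,252),g[232:252,400])))
" | sed 's/np.uint8(\([0-9]*\))/\1/g'
```

```text
r165 L [(258, 171), (259, 173), (260, 176), (261, 177), (262, 176), (263, 173), (264, 169), (265, 142), (266, 82), (267, 72), (268, 55), (269, 27), (270, 17), (271, 17), (272, 31), (273, 44), (274, 42), (275, 44), (276, 43), (277, 62), (278, 83), (279, 80)]
r165 R [(420, 38), (421, 39), (422, 39), (423, 37), (424, 31), (425, 26), (426, 20), (427, 21), (428, 17), (429, 17), (430, 20), (431, 17), (432, 19), (433, 23), (434, 35), (435, 38), (436, 57), (437, 87), (438, 100), (439, 100), (440, 98), (441, 94), (442, 96), (443, 96), (444, 97), (445, 97)]
c280 [(140, 169), (141, 170), (142, 150), (143, 84), (144, 35), (145, 29), (146, 49), (147, 71), (148, 68), (149, 67), (150, 75), (151, 76), (152, 77), (153, 77), (154, 81), (155, 82), (156, 81), (157, 80), (158, 80), (159, 80)] [(228, 119), (229, 120), (230, 120), (231, 118), (232, 121), (233, 119), (234, 119), (235, 118), (236, 116), (237, 115), (238, 108), (239, 83), (240, 73), (241, 48), (242, 20), (243, 20), (244, 38), (245, 63), (246, 81), (247, 123), (248, 152), (249, 154), (250, 153), (251, 155), (252, 155), (253, 156), (254, 156), (255, 156), (256, 157), (257, 152), (258, 144), (259, 139), (260, 126), (261, 113)]
div r154 [37, 38, 36, 37, 39, 39, 37, 29, 16, 30, 41, 41, 41, 39, 40, 39, 38, 35, 37, 39, 41, 40, 41, 39, 41, 38, 37, 38, 36, 35] r230 [39, 40, 39, 42, 78, 103, 102, 102, 103, 141, 176, 176, 173, 139, 74, 69, 72, 70, 71, 68, 70, 70, 73, 68, 70, 70, 67, 71, 70, 70]
c400 [(232, 117), (233, 73), (234, 63), (235, 37), (236, 25), (237, 26), (238, 21), (239, 18), (240, 19), (241, 22), (242, 21), (243, 28), (244, 50), (245, 69), (246, 100), (247, 149), (248, 168), (249, 169), (250, 169), (251, 169)]
```

```bash
python3 -c "
from st import *;import pickle
c=pickle.load(open('w18.pkl','rb'));P=lambda u,v:plane('wrist',(u,v),.03,c).round(4)
print(P(308.5,194),P(266,165),P(350.5,165),P(434,165),P(280,143.5),P(276,245))"
```

```text
[ 0.5039 -0.3706  0.03  ] [ 0.4516 -0.3471  0.03  ] [ 0.5434 -0.3292  0.03  ] [ 0.6339 -0.3117  0.03  ] [ 0.4631 -0.3209  0.03  ] [ 0.4774 -0.4398  0.03  ]
```

>>> step_arm --increments '[{"dp": [-0.018,-0.084,0],"yaw": 0,"grip": 0},{"dp": [0,0,-0.15],"yaw": 0,"grip": 0},{"dp": [0,0,-0.2],"yaw": 0,"grip": 0},{"dp": [0,0,-0.15],"yaw": 0,"grip": 0},{"dp": [0,0,-0.03],"yaw": 0,"grip": 0}]'

```text
clock: 23.2
position: [0.5056, -0.3687, 0.1007]
ee_rot: [-0.003, 0.635, 0.773, 0.0]
contact_force: [-0.3, 0.3, -1.1]
width: 0.0068
gripper_force: 37.4
```

```bash
python3 -c "
from st import *;import pickle
s=st();c=cams.get_calibration('wrist');w=cams.get_image('wrist');cv2.imwrite('pics/w19.png',w)
t=s['position']*[1,1,0];a=.193;ex=np.array([np.cos(a),np.sin(a),0]);ey=np.array([-np.sin(a),np.cos(a),0])
for sx,sy,z in((-30,25,.02),(30,25,.02),(-49,60,.03),(44,60,.03)): print(sx,sy,proj('wrist',t+sx*.001*ex+sy*.001*ey+[0,0,z],c).round(0))
g=cv2.cvtColor(w,6);np.set_printoptions(linewidth=250)
for r in (175,195,205): print(r,[(u,int(g[r,u])) for u in range(215,420,4)])
"
```

```text
23.2 pos [ 0.5056 -0.3687  0.1007] tooly ang 0.1959 z [-0.004  0.003 -1.   ] w 0.0068 37.42842078208923 [-0.3  0.3 -1.1]
-30 25 [278. 176.]
30 25 [355. 177.]
-49 60 [248. 131.]
44 60 [378. 131.]
175 [(215, 194), (219, 196), (223, 197), (227, 195), (231, 200), (235, 194), (239, 197), (243, 202), (247, 199), (251, 96), (255, 44), (259, 25), (263, 50), (267, 48), (271, 91), (275, 92), (279, 92), (283, 90), (287, 75), (291, 49), (295, 50), (299, 50), (303, 49), (307, 50), (311, 47), (315, 48), (319, 47), (323, 48), (327, 50), (331, 46), (335, 48), (339, 47), (343, 47), (347, 49), (351, 48), (355, 47), (359, 48), (363, 49), (367, 39), (371, 25), (375, 48), (379, 48), (383, 47), (387, 46), (391, 47), (395, 48), (399, 48), (403, 48), (407, 48), (411, 47), (415, 49), (419, 46)]
195 [(215, 198), (219, 193), (223, 198), (227, 198), (231, 194), (235, 196), (239, 198), (243, 202), (247, 196), (251, 169), (255, 73), (259, 24), (263, 41), (267, 46), (271, 69), (275, 171), (279, 209), (283, 208), (287, 144), (291, 136), (295, 114), (299, 114), (303, 114), (307, 112), (311, 67), (315, 68), (319, 68)
[... 195 characters left out ...]
 (391, 46), (395, 51), (399, 117), (403, 117), (407, 116), (411, 114), (415, 111), (419, 115)]
205 [(215, 195), (219, 196), (223, 195), (227, 201), (231, 194), (235, 195), (239, 203), (243, 198), (247, 199), (251, 198), (255, 78), (259, 26), (263, 40), (267, 48), (271, 46), (275, 147), (279, 214), (283, 213), (287, 211), (291, 211), (295, 116), (299, 116), (303, 117), (307, 94), (311, 69), (315, 69), (319, 68), (323, 101), (327, 116), (331, 117), (335, 116), (339, 116), (343, 119), (347, 119), (351, 118), (355, 55), (359, 47), (363, 49), (367, 26), (371, 30), (375, 45), (379, 48), (383, 48), (387, 49), (391, 47), (395, 56), (399, 115), (403, 96), (407, 46), (411, 71), (415, 112), (419, 116)]
```

The foot is centred, with 14 px and 13 px to the walls. I'll lower it now.

>>> step_arm --increments '[{"dp": [0,-0.015,-0.06],"yaw": 0,"grip": 0},{"dp": [0,0,-0.04],"yaw": 0,"grip": 0},{"dp": [0,0,-0.015],"yaw": 0,"grip": 0},{"dp": [0,0,0],"yaw": 0,"grip": 0}]'

```text
clock: 23.75
position: [0.507, -0.3731, 0.0801]
ee_rot: [0.0, 0.635, 0.773, 0.0]
contact_force: [-0.1, -0.6, -2.6]
width: 0.0069
gripper_force: 37.4
```

```bash
python3 -c "
from st import *;st()"
```

```text
23.75 pos [ 0.507  -0.3731  0.0801] tooly ang 0.195 z [ 0.  0. -1.] w 0.0069 37.396366596221924 [-0.1 -0.6 -2.6]
```

>>> step_arm --increments '[{"dp": [0,0,-0.012],"yaw": 0,"grip": 0},{"dp": [0,0,-0.012],"yaw": 0,"grip": 0},{"dp": [0,0,0],"yaw": 0,"grip": 0}]'

```text
clock: 24.12
position: [0.5071, -0.3732, 0.0753]
ee_rot: [0.0, 0.635, 0.773, -0.0]
contact_force: [0.6, -0.2, -1.4]
width: 0.0073
gripper_force: 37.4
```

```bash
python3 -c "
from st import *;st()"
```

```text
24.125 pos [ 0.5071 -0.3732  0.0753] tooly ang 0.1951 z [ 0. -0. -1.] w 0.0073 37.44874119758606 [ 0.6 -0.2 -1.4]
```

>>> step_arm --increments '[{"dp": [0,0,-0.006],"yaw": 0,"grip": 0},{"dp": [0,0,-0.004],"yaw": 0,"grip": 0},{"dp": [0,0,0],"yaw": 0,"grip": 0}]'

```text
clock: 24.5
position: [0.507, -0.3733, 0.0752]
ee_rot: [0.001, 0.635, 0.773, -0.0]
contact_force: [-2.4, 0.8, 8.7]
width: 0.0069
gripper_force: 38.8
```

>>> step_arm --increments '[{"dp": [0,0,0],"yaw": 0,"grip": 0.12},{"dp": [0,0,0],"yaw": 0,"grip": 0.3},{"dp": [0,0,0],"yaw": 0,"grip": 0.35},{"dp": [0,0,0.1],"yaw": 0,"grip": 0.35},{"dp": [0,0,0.25],"yaw": 0,"grip": 0.35}]'

```text
clock: 25.12
position: [0.5055, -0.3718, 0.1409]
ee_rot: [-0.003, 0.635, 0.773, 0.0]
contact_force: [-0.1, -0.3, 0.5]
width: 0.03
gripper_force: 0.0
```

>>> step_arm --increments '[{"dp": [0,0.05,0.25],"yaw": 0,"grip": 0.35},{"dp": [0,0,0.2],"yaw": 0,"grip": 0.35},{"dp": [0,0,0],"yaw": 0,"grip": 0.35}]'

```text
clock: 25.5
position: [0.5088, -0.3644, 0.2372]
ee_rot: [0.004, 0.635, 0.773, -0.0]
contact_force: [0.2, 0.7, 0.0]
width: 0.0299
gripper_force: 0.0
```

```bash
python3 -c "
from st import *;import pickle
s=st();c=cams.get_calibration('wrist');w=cams.get_image('wrist');cv2.imwrite('pics/w20.png',w);pickle.dump(c,open('w20.pkl','wb'))
im=cams.get_image('side');z=cams.get_image('scene');cv2.imwrite('pics/s20.png',im);cv2.imwrite('pics/z20.png',z)
for h in(.01,.089): print(h,proj('wrist',(.507,-.3735,h),c).round())
g=cv2.cvtColor(w,6);np.set_printoptions(linewidth=250);x,y=proj('wrist',(.507,-.3735,.05),c).astype(int);print(x-48,y-44);print(g[y-44:y+45:4,x-48:x+49:4])
a=cv2.imread('pics/side0.png');d=cv2.absdiff(a,im).max(2)
for n,p in dict(paddle=o-.2*xd+[0,0,.05],handle=o-.085*xd+.042*yd+[0,0,.05],mpad=o+.09*xd+.022*yd+[0,0,.045],socket=(.697,.228,.02),A=(.437,.322,.05),ecu=(.72,.1,.04)).items():
  u,v=proj('side',p).astype(int);print(n,d[v-5:v+6,u-5:u+6].max(),d[v-5:v+6,u-5:u+6].mean().round(1))
"
```

```text
25.5 pos [ 0.5088 -0.3644  0.2372] tooly ang 0.1953 z [ 0.006 -0.005 -1.   ] w 0.0299 0.0 [0.2 0.7 0. ]
0.01 [312. 179.]
0.089 [312. 194.]
263 141
[[170 176  71  25  37  74  72  76  72  74  73  72  73  73  72  71  72  73  71  67  68  41  53  66  68]
 [171 177  72  27  42  80  80  80  79  78  78  78  78  78  77  77  76  76  74  76  75  47  58  73  73]
 [172 173  69  20  41  80  77  80  77  78  79  77  76  77  76  77  75  73  63  38  40  47  51  65  41]
 [171 172  69  18  42  81  81  81  79  78  78  77  77  76  77  73  73  75  71  39  40  40  49  39  40]
 [173 171  83  19  40  78  82  69  76  68  75  66  74  57  43  43  43  40  55  39  41  28  41  38  37]
 [175 170  86  20  40  81  72 189 186 186 185 180  57  90 101 101 103 130  63  41  39  31  40  39  38]
 [177 171  94  19  44  82  83 191  77 136 187 150  57  89 104  96  42 105  61  43  40  31  42  40  39]
 [176 174 109  23  39  77  78 190 189 186 186 141  93  89  99 100 103 131  71  70  53  33  37  44  38]
 [176 175 122  18  40  71  77 191 189 186 186 157 184  99 101 104 104 143  66  73  71  42  38  73  72]
 [174 174 141  21  41  81 
[... 790 characters left out ...]
71  67]
 [171 173 173  52  39  47  74  76  72  73  74 105 180  89  74  74  72  74  73  73  61  73  57  73  68]
 [173 171 174  58  37  55  72  72  71  72  72  99 176  92  71  71  70  72  70  71  56  72  56  70  67]
 [171 169 173  61  36  46  74  74  68  75  71  72  71  73  73  72  71  72  73  68  64  73  66  66  72]
 [172 170 170  63  24  23  21  24  25  21  24  20  21  23  21  21  23  20  19  17  15  73  22  21  24]
 [170 169 171  67  22  25  21  13  19  18  20  22  22  20  21  23  19  22  21  22  18  35  14  23  21]
 [168 169 170 131 121 112 111 115 121 134 136 130 131 125 126 138 136 137 134 138 137 138 134 136 135]]
paddle 25 8.7
handle 22 6.4
mpad 63 17.6
socket 11 7.4
A 7 4.5
ecu 10 4.3
```

The bracket stands inside the compartment, its foot at cols 291–331 between walls at 277 and 347. One last check that the pads and handle are fully open.

```bash
python3 -c "
from st import *
for f in('side0','s20'):
  g=cv2.cvtColor(cv2.imread(f'pics/{f}.png'),6);x0,y0=278,160
  n,l,S,ct=cv2.connectedComponentsWithStats((g[y0:180,x0:297]<75).astype(np.uint8));print(f,[( (ct[i]+[x0,y0]).round(1).tolist(),int(S[i,4])) for i in range(1,n)])
  # moving handle bar bright ridge + paddle dark
  for X in(-60,-100):
    print(X,[int(g[tuple(proj('side',o+X*.001*xd+y*.001*yd+[0,0,.055]).round().astype(int)[::-1])]) for y in range(0,64,4)])
  n,l,S,ct=cv2.connectedComponentsWithStats((g[190:215,348:372]<60).astype(np.uint8));print([( (ct[i]+[348,190]).round(1).tolist(),int(S[i,4])) for i in range(1,n)])
"
```

```text
side0 [([290.8, 167.0], 10), ([283.5, 173.0], 17), ([279.5, 178.5], 2), ([295.2, 178.8], 4)]
-60 [62, 55, 53, 42, 38, 41, 64, 95, 136, 135, 97, 75, 59, 38, 27, 26]
-100 [64, 64, 74, 73, 65, 42, 30, 34, 48, 66, 89, 135, 130, 109, 86, 54]
[([357.2, 202.4], 64)]
s20 [([290.9, 167.1], 8), ([284.6, 172.4], 5)]
-60 [68, 63, 56, 45, 41, 46, 71, 103, 144, 143, 104, 79, 62, 41, 30, 35]
-100 [68, 68, 79, 78, 67, 45, 34, 36, 51, 69, 93, 142, 137, 115, 91, 57]
[([357.7, 202.6], 53)]
```

The handle, pads and lever match their starting positions, so I'm handing in.

```bash
python3 -c "
from rig import ticket;print(ticket.sign_off())"
```

```text
the job is handed in; nothing more can be done
None
```

I pressed the bracket's pin with the pliers locked shut, released them with the lever, stood the bracket upright in the empty tray compartment, and handed the job in at about 26 s; the sign-off gave no verdict, and I judged the pin home from the locked handles and wrist image rather than measuring it.

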